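# Unstack the painter's containers into their wooden stands

### The arm

A 6-joint arm with a two-finger parallel gripper is mounted at the origin on a cart in front of the work surface, level with it; the furniture and walls round the work are solid. World frame = base frame: x ahead of the robot, y to its left, z up, the work surface at z = 0. Lengths are in m, angles in rad, forces in N, time in s.
With the tool pointing down it reaches from about 0.35 to 0.775 m from the base axis. Payload 5.5 kg.
Tool frame: the origin (TCP) lies midway between the tips of the shut fingers; the grasp point (between the pads) lies 19 mm behind it; z points along the fingers, y is the direction in which the jaws open and shut (so a half turn about z gives the same grasp; the last joint's range is limited). The gripper opens to 85 mm and grips with 20 to 120 N. Pads are 22 mm wide; open, the fingers measure 114 mm over their backs; the gripper's body (76 mm by 85 mm) begins 54 mm behind the grasp point. The pads swing forward as they close: fully open they stand 13 mm farther back than shut.
Start: joints at [-1.381, 0.313, 0.046, 1.304, 0, 1.431], TCP at [0.186, -0.544, 0.231] pointing down, gripper open.
Joint ranges: [-2.76, 2.76], [-0.86, 1.69], [-1.03, 1.26], [-2.2, 2.34], [-1.47, 1.5], [-3.14, 3.14]. Speed limits (rad/s): [2.57, 2.57, 3.14, 3.14, 3.14, 3.14].

### API

Orientations are given as a unit quaternion [w, x, y, z].
In Python, from workcell import env gives the robot as it stands.
- The arm moves only by the shell command python3 -m pendant 'ROWS' [FORCE]. ROWS is JSON, a list of rows, each a list of 3 entries, a list of its own where there are three numbers: the shift along the tool's x, y, z each as a share of 20 mm, from -1 to 1, then the turn about the tool's z as a share of 6 degrees, from -1 to 1, then the closure, from -1 (fully open) to 1 (shut). In form: [[[tx, ty, tz], turn, claw], ...]. A call has 1 to 12 rows; each row shifts and turns the commanded pose from where the row before left it, along the tool's axes as they then stand; what a row does not reach is not made up. A row lasts 1/8 s, in which the tool goes at most 62.5 mm and 10.7 degrees, less where a joint would pass 70% of its speed; a pose out of reach is approached as far as the arm can. A call with a number of a shift or a turn outside -1 to 1 is refused whole. A call with a gripper value outside its range is refused whole. The fingers move at their own pace and stop on an object; FORCE is the grip in N (left out, the last holds). Time passes only in rows, so rows that do not move let the fingers close. It gives the time, the measured TCP pose, the force and the opening at its end, in the units of the state.
- env.get_state(): the state, without advancing time (a new reading comes with each control period).
- env.read_camera(name): name is "scene" or "top"; returns a dict with "color" (400x640x3 uint8, blue, green, red), "mtx" (3x3 intrinsics, pixels), "view" (4x4, takes a point from world to camera coordinates). Camera axes: x right, y down, z forward; pixel columns grow to the right and rows downward; lengths in m; the calibration is good to about 2 mm. A picture is of the moment at which its call begins. There is no depth.
- env.hand_in(): hands the job in, once; it reports no verdict.
Trained networks look in the newest picture that a camera, given by its name, has taken for a name from the list of things; names that differ only in an ending like _2 or _b are one class to them, and where a whole thing is asked for, a point or a joint stands for the part that bears it (a point fixed in the world has none). Each returns a list of dicts, best first, with "p" (0 to 1); they miss things now and then, are a little off and sometimes report something else, mostly with a low value. They report only what shows in the picture. A call takes as long as a camera call. They do not tell look-alikes from the thing itself.
- env.boxes_of(camera, thing): "location" ([column, row] in pixels, amid what is visible of it).
- env.cut_out(camera, thing): "region" (400x640 bool, what is visible of it) and "location" ([column, row] in pixels, amid what is visible of it).
The state is a dict: "clock": time; "joint_pos": joint angles; "qvel": joint speeds; "tau": joint torques, N m; "tcp_pos": TCP position; "orientation": TCP orientation; "wrist_force": force on the tool from outside, world axes, zero at the start; "ft_torque": the same for the moment, N m; "finger_gap": finger opening in m.
Only numpy, scipy, OpenCV 4.12 (cv2) and the standard library are available. Lean on these libraries where they do the work, as an engineer would, in place of code of your own. Each camera call takes 0.05 s, during which the arm holds its last target.

### The job

Take the two little stacks between the paint-stained slab and the mortar apart and set each of the four containers upright, right down in the wooden stand whose well matches its base in shape and size: the big jar, the small jar, the little white bottle and the flat can each have their own. Do not tip any container over, and leave the open ochre jar and the glass muller where they stand.

Things in the scene. Friction and masses are not known exactly. Their poses are not given: they have to be found in the camera images.
- lidded_jar: big round jar of light brown colour with a cream lid, the lower thing of one stack (the flat can stands on it); diameter 57 mm, height 78 mm (its top bears at 76 mm), about 0.22 kg. Origin: centre of the underside, z up. Belongs in stand_large.
- flat_can: flat grey metal can standing on the big jar, with two little screw caps on top; 29 mm (its x) by 47 mm (its y), body 56 mm high, 63 mm with the caps, about 0.12 kg. Origin: centre of the underside, z up; a half turn about z makes no difference. Belongs in stand_oblong.
- small_jar: small round glass jar with a dark lid and pinkish contents, the lower thing of the other stack (the little bottle stands on it); diameter 41 mm, height 50 mm (its top bears at 48 mm), about 0.11 kg. Origin: centre of the underside, z up. Belongs in stand_medium.
- dropper_bottle: little white bottle standing on the small jar; diameter 23 mm, height 37 mm, about 0.02 kg. Origin: centre of the underside, z up. Belongs in stand_small.
- stand_large: round turned wooden stand, fixed on the paint-stained slab (slab top 16 mm above the table); 85 mm across, 18 mm high, with a round well 73 mm wide and 10 mm deep (floor 8 mm above the stand's underside). For the big jar. Origin: centre of the underside, z up.
- stand_medium: round turned wooden stand, fixed on the slab; 69 mm across, 18 mm high, round well 57 mm wide and 10 mm deep (floor 8 mm above the stand's underside). For the small jar. Origin: centre of the underside, z up.
- stand_small: round turned wooden stand, fixed on the slab; 51 mm across, 18 mm high, round well 39 mm wide and 10 mm deep (floor 8 mm above the stand's underside). For the little white bottle. Origin: centre of the underside, z up.
- stand_oblong: rectangular wooden stand, fixed on the slab; 57 mm (its x) by 75 mm (its y), 18 mm high, rectangular well 45 mm (x) by 63 mm (y), 10 mm deep (floor 8 mm above the stand's underside). For the flat can, long side along long side (y to y, either way round). Origin: centre of the underside, z up.
- jar_ocre_open: open glass jar with orange-brown contents and a yellow label, standing on the table at the left front corner of the slab (57 mm wide, 88 mm high), a bystander: leave alone. Origin: centre of the underside. (A fixed desk lamp stands behind: lower arm at x 0.63, y -0.1 to 0.16, up to 0.12 m high; upper arm and head up to 0.32 m high at x over 0.60, y 0.15 to 0.43; keep clear.)
- glass_muller: white glass muller standing on the table right of the slab, in front of the stacks (50 mm wide, 76 mm high), a bystander: leave alone. Origin: centre of the underside.
Things that resemble listed ones, but are neither listed nor needed, are in the scene too. What is shaped like the lidded_jar but green or purple is not meant.

How it is judged:
By the outcome, as a careful person would: the job done as asked, in the order asked, and still so for the second after the job is handed in, with the robot touching nothing.
It also fails if it takes over 112 s, if anything falls off the work surface, if the arm or the gripper's body presses on something with over 40 N, if the wrist force passes 120 N, or if a joint passes its speed limit or range.

## Working session

There is one attempt and no reset: what is moved stays moved. The work goes in short steps, Python scripts to look and compute and a shell command to move; the robot and the scene stay as the last step left them, time stands still between calls to the robot, and variables do not carry over. Pictures are saved under pics/ and viewed, and the job is handed in when it is done.

```bash
ls; mkdir -p pics; python3 - <<'E'
from workcell import env
import cv2
print(env.get_state())
for c in("scene","top"):
    r=env.read_camera(c);cv2.imwrite(f"pics/{c}0.png",r["color"]);print(r["mtx"].tolist(),r["view"].tolist())
E
```

```text
pics
{'clock': 0.0, 'joint_pos': array([-1.38059225e+00,  3.13988481e-01,  4.49837306e-02,  1.30355672e+00,
        1.82084836e-05,  1.43118505e+00]), 'qvel': array([-2.55512215e-04, -9.47333891e-04,  1.05557003e-03,  7.29570392e-04,
        9.35964113e-05,  1.74455020e-03]), 'tau': array([ 7.19571435e-04, -4.80628216e+01,  2.98533046e+01,  1.94080733e-02,
       -2.93429448e-04, -2.07542655e-06]), 'tcp_pos': array([ 0.18612091, -0.54352725,  0.23041756]), 'orientation': array([-8.82518326e-04,  9.86433132e-01,  1.64161190e-01, -1.32221466e-05]), 'wrist_force': array([-1.51729631,  0.03483354,  0.43300604]), 'ft_torque': array([ 0.05300299,  0.0052296 , -0.02869761]), 'finger_gap': 0.08527845171951728}
[[367.44830314442964, 0.0, 322.65592627155786], [0.0, 367.44830314442964, 190.10732728059654], [0.0, 0.0, 1.0]] [[-0.8857424550051676, -0.4641713605421447, -0.0022916050865919753, 0.2614506455031489], [-0.31846246720486954, 0.6112743250436106, -0.7245173265866497, 0.3459319381767222], [0.3377009925706555, -0.6410059653349047, -0.6892527780298465, 1.0216011913483867], [0.0, 0.0, 0.0, 1.0]]
[[428.6398349994921, 0.0, 316.2566815793467], [0.0, 428.6398349994921, 198.87892871814645], [0.0, 0.0, 1.0]] [[-0.08441221447947947, -0.9964299890534738, -0.0013619697368723413, -0.25248714837991304], [-0.9725862509513828, 0.08268937726355076, -0.21734408514634052, 0.49411334160179493], [0.21668078481259917, -0.017021862490925226, -0.976094100837791, 1.17680600653224], [0.0, 0.0, 0.0, 1.0]]
```

View pics/scene0.png

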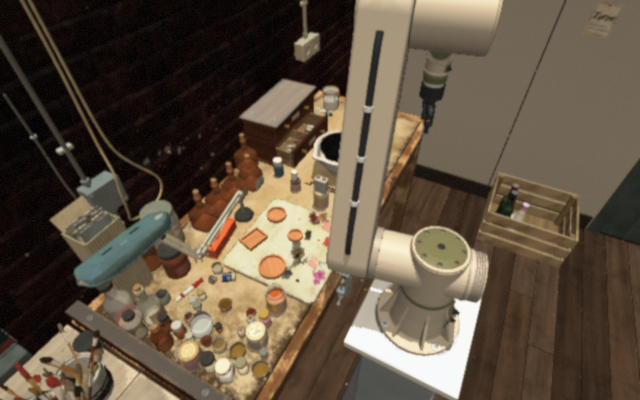

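View pics/top0.png

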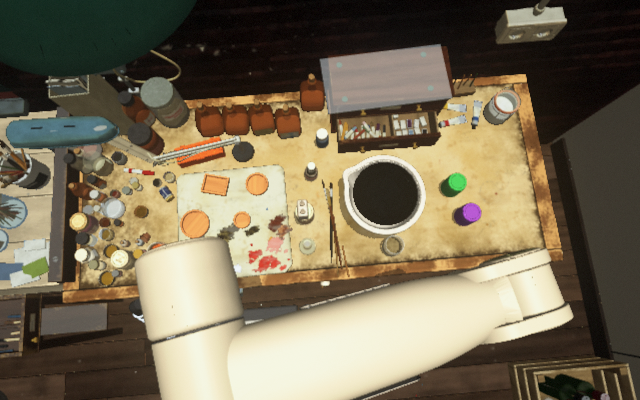

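```bash
cat > h.py <<'E'
import numpy as np,cv2
from scipy.optimize import least_squares
from workcell import env
def proj(r,P):
    P=np.atleast_2d(P);c=P@r["view"][:3,:3].T+r["view"][:3,3];u=c@r["mtx"].T;return u[:,:2]/u[:,2:]
def ray(r,uv):
    d=np.linalg.solve(r["mtx"],[uv[0],uv[1],1.]);R=r["view"][:3,:3];t=r["view"][:3,3]
    return -R.T@t,R.T@d
def atz(r,uv,z):
    o,d=ray(r,uv);return o+d*(z-o[2])/d[2]
def tri(rs,uvs):
    A=[];b=[]
    for r,uv in zip(rs,uvs):
        o,d=ray(r,uv);d=d/np.linalg.norm(d);M=np.eye(3)-np.outer(d,d);A.append(M);b.append(M@o)
    A=np.vstack(A);b=np.hstack(b);x=np.linalg.lstsq(A,b,rcond=None)[0];return x,np.linalg.norm(A@x-b)
def crop(r,x0,y0,x1,y1,s,name):
    cv2.imwrite("pics/"+name,cv2.resize(r["color"][y0:y1,x0:x1],None,fx=s,fy=s,interpolation=cv2.INTER_CUBIC))
E
python3 - <<'E'
from h import *
S=env.read_camera("scene");T=env.read_camera("top")
for n in "lidded_jar flat_can small_jar dropper_bottle stand_large stand_medium stand_small stand_oblong jar_ocre_open glass_muller".split():
    for c in("scene","top"):
        print(n,c,[(np.round(d["location"],1).tolist(),round(d["p"],2)) for d in env.boxes_of(c,n)[:4]])
crop(T,170,120,350,280,4.4,"t1.png");crop(S,210,150,370,320,3.5,"s1.png")
E
```

```text
lidded_jar scene [([276.4, 299.7], 0.49), ([319.0, 202.3], 0.48)]
lidded_jar top [([454.1, 181.1], 0.85), ([307.1, 213.8], 0.75), ([469.0, 214.5], 0.58)]
flat_can scene [([320.3, 184.6], 0.66)]
flat_can top [([300.1, 208.5], 0.71)]
small_jar scene [([293.9, 233.5], 0.74)]
small_jar top [([311.1, 174.1], 0.55)]
dropper_bottle scene []
dropper_bottle top []
stand_large scene [([272.1, 266.9], 0.79)]
stand_large top [([193.0, 221.9], 0.96)]
stand_medium scene [([278.4, 214.9], 0.51)]
stand_medium top []
stand_small scene [([295.5, 234.4], 0.68)]
stand_small top [([240.8, 216.7], 0.81)]
stand_oblong scene [([257.2, 237.9], 0.79), ([318.3, 202.4], 0.2)]
stand_oblong top [([214.7, 184.4], 0.72)]
jar_ocre_open scene [([276.8, 298.9], 0.63)]
jar_ocre_open top []
glass_muller scene []
glass_muller top [([303.8, 244.8], 0.73)]
```

View pics/t1.png

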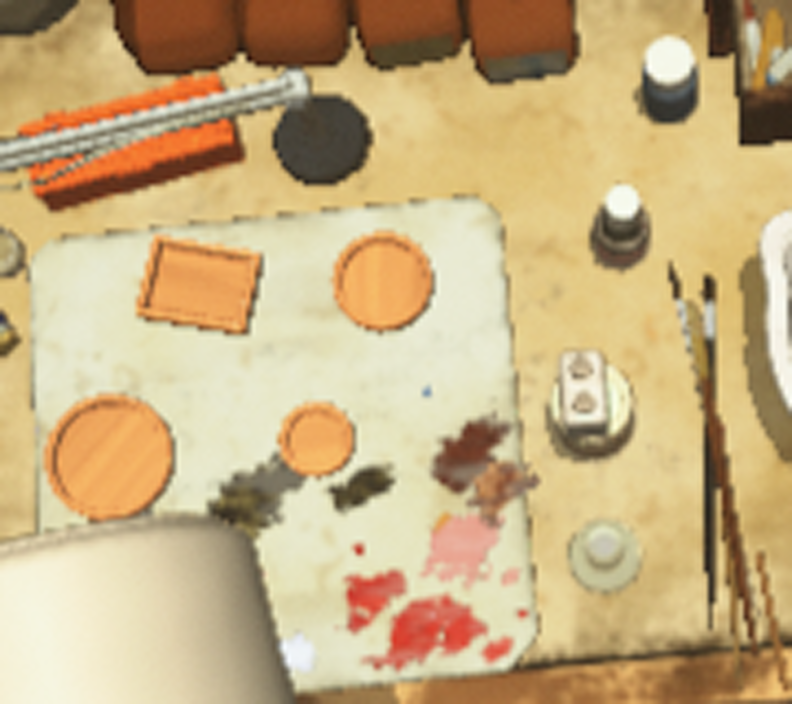

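View pics/s1.png

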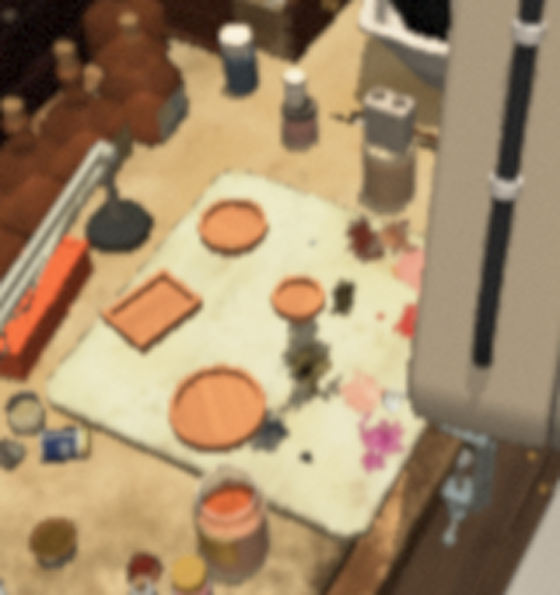

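```bash
cat > m1.py <<'E'
from h import *
S=env.read_camera("scene");T=env.read_camera("top")
tc=lambda x,y:(x/4.4+170-.39,y/4.4+120-.39)
sc=lambda x,y:(x/3.5+210-.36,y/3.5+150-.36)
print("clicks")
for n,a,b,z in [("large",tc(110,457),sc(218,407),.034),("medium",tc(383,281),sc(233,226),.034),("small",tc(317,439),sc(298,297),.034),("oblong",tc(200,285),sc(152,310),.034),
  ("can caps",tc(583,384),sc(389,102),.132),("bottle top",tc(622,200),sc(294,76),.085)]:
    x,e=tri([T,S],[a,b]);print(n,x.round(4),round(e,4),"T@z",atz(T,a,z).round(4)[:2],"S@z",atz(S,b,z).round(4)[:2])
def comps(r,c):
    hsv=cv2.cvtColor(r["color"],cv2.COLOR_BGR2HSV)
    m=((hsv[...,0]>5)&(hsv[...,0]<17)&(hsv[...,1]>110)&(hsv[...,2]>150)).astype(np.uint8)
    n,l,s,ce=cv2.connectedComponentsWithStats(m)
    print(c,[(s[i].tolist(),ce[i].round(1).tolist()) for i in range(1,n) if s[i,4]>60])
comps(T,"T");comps(S,"S")
E
python3 m1.py
```

```text
clicks
large [0.4344 0.0645 0.0249] 0.0001 T@z [0.4328 0.062 ] S@z [0.43   0.0694]
medium [ 0.5395 -0.1215  0.0233] 0.0001 T@z [ 0.5366 -0.1228] S@z [ 0.5331 -0.1136]
small [ 0.4352 -0.0723  0.0255] 0.0005 T@z [ 0.4332 -0.0738] S@z [ 0.4315 -0.0664]
oblong [0.5478 0.002  0.0232] 0.0008 T@z [ 0.5443 -0.0007] S@z [0.542  0.0085]
can caps [ 0.4354 -0.2526  0.1262] 0.0013 T@z [ 0.4351 -0.2525] S@z [ 0.4314 -0.247 ]
bottle top [ 0.5645 -0.2862  0.0822] 0.0002 T@z [ 0.5637 -0.2862] S@z [ 0.5625 -0.2835]
T [([474, 76, 33, 9, 121], [489.9, 80.9]), ([515, 84, 15, 12, 76], [521.0, 90.1]), ([270, 92, 30, 8, 81], [287.8, 95.7]), ([207, 97, 25, 9, 100], [217.8, 101.2]), ([186, 100, 12, 8, 62], [191.4, 103.4]), ([521, 118, 14, 14, 72], [526.1, 123.5]), ([174, 136, 47, 15, 199], [198.2, 143.2]), ([176, 147, 47, 18, 280], [199.5, 155.2]), ([526, 148, 17, 33, 117], [533.9, 162.5]), ([246, 173, 22, 22, 325], [256.9, 183.6]), ([201, 174, 28, 22, 438], [214.8, 184.6]), ([533, 179, 16, 15, 70], [541.9, 184.8]), ([537, 195, 16, 14, 81], [545.5, 200.6]), ([540, 206, 12, 28, 138], [545.6, 220.5]), ([180, 210, 29, 29, 611], [194.2, 223.5]), ([233, 212, 17, 16, 177], [241.3, 218.7]), ([448, 257, 37, 12, 179], [466.1, 262.8]), ([372, 261, 64, 14, 307], [402.5, 267.9]), ([352, 268, 17, 10, 72], [359.5, 273.5]), ([261, 272, 53, 14, 457], [286.5, 278.3]), ([98, 288, 25, 10, 82], [109.8, 291.7])]
S [([398, 112, 25, 41, 274], [413.2, 127.9]), ([398, 154, 11, 13, 81], [403.1, 159.3]), ([267, 207, 19, 14, 214], [275.9, 213.7]), ([207, 216, 28, 36, 299], [221.1, 234.0]), ([239, 227, 28, 22, 333], [252.6, 237.5]), ([288, 229, 15, 12, 142], [294.8, 234.4]), ([259, 254, 27, 24, 503], [271.7, 265.7]), ([317, 285, 9, 24, 111], [321.0, 298.4]), ([266, 290, 19, 15, 202], [275.3, 296.7]), ([89, 294, 15, 17, 128], [96.6, 302.3]), ([267, 349, 31, 36, 324], [282.6, 365.2])]
```

```bash
cat > ov.py <<'E'
from h import *
import sys,json
def circ(x,y,z,r):
    a=np.linspace(0,2*np.pi,40);return np.c_[x+r*np.cos(a),y+r*np.sin(a),0*a+z]
def rect(x,y,z,sx,sy,yaw):
    p=np.array([[1,1],[-1,1],[-1,-1],[1,-1],[1,1]])*[sx/2,sy/2];c,s=np.cos(yaw),np.sin(yaw)
    return np.c_[x+p[:,0]*c-p[:,1]*s,y+p[:,0]*s+p[:,1]*c,0*p[:,0]+z]
def ov(r,curves,x0,y0,x1,y1,s,name):
    im=cv2.resize(r["color"][y0:y1,x0:x1],None,fx=s,fy=s,interpolation=cv2.INTER_CUBIC)
    for c,col in curves:
        q=((proj(r,c)+.5-[x0,y0])*s-.5)
        cv2.polylines(im,[np.round(q*8).astype(np.int32)],False,col,1,cv2.LINE_AA,3)
    cv2.imwrite("pics/"+name,im)
B=(255,0,0);G=(0,255,0);R=(0,0,255)
E
cat > st.py <<'E'
from ov import *
import numpy as np
L=(.4335,.0645);M=(.5365,-.1195);SM=(.4345,-.0715);O=(.545,.002,np.radians(84))
BJ=(.435,-.255);SJ=(.5645,-.286);CAN=(.435,-.2525,np.radians(0))
def curves():
    C=[]
    for (x,y),d,w in[(L,.085,.073),(M,.069,.057),(SM,.051,.039)]:
        C+=[(circ(x,y,.034,d/2),G),(circ(x,y,.016,d/2),B),(circ(x,y,.034,w/2),R)]
    C+=[(rect(*O[:2],.034,.057,.075,O[2]),G),(rect(*O[:2],.016,.057,.075,O[2]),B)]
    C+=[(circ(*BJ,.076,.0285),B),(circ(*BJ,0,.0285),B),(circ(*SJ,.048,.0205),B),(circ(*SJ,0,.0205),B),(circ(*SJ,.085,.0115),G),(circ(*SJ,.048,.0115),G)]
    C+=[(rect(*CAN[:2],.132,.029,.047,CAN[2]),G),(rect(*CAN[:2],.076,.029,.047,CAN[2]),R)]
    return C
if __name__=="__main__":
    S=env.read_camera("scene");T=env.read_camera("top")
    k=sys.argv[1]
    ov(T,curves(),170,120,350,280,4.4,f"to{k}.png");ov(S,curves(),230,150,350,290,4.2,f"so{k}.png")
E
python3 st.py 1
```

```text
(no output)
```

View pics/to1.png

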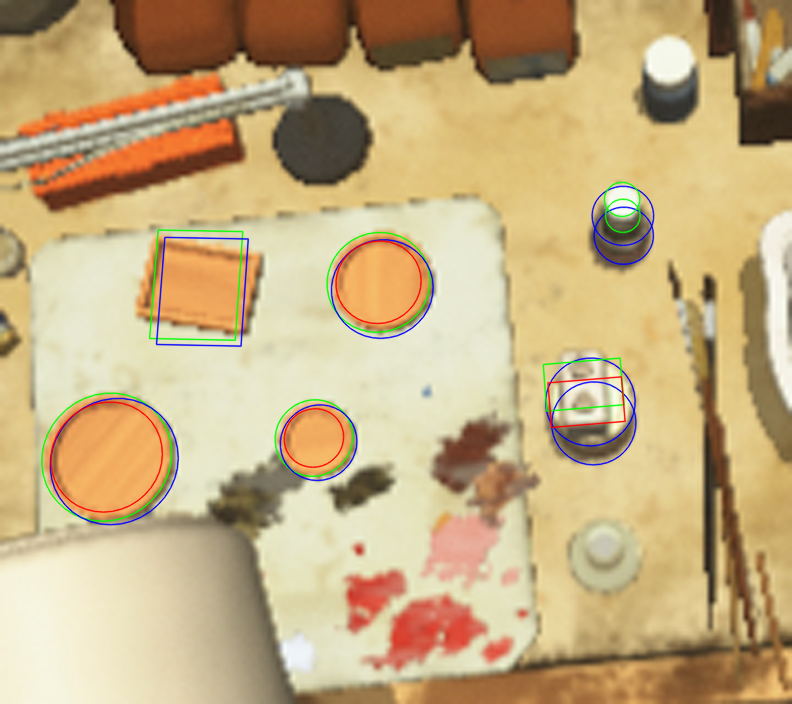

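View pics/so1.png

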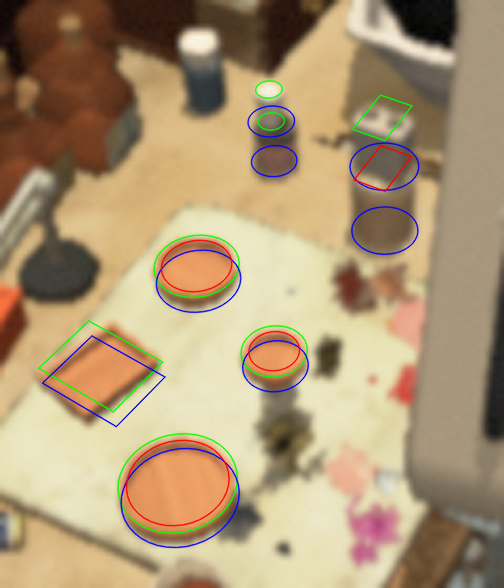

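```bash
python3 - <<'E'
from h import *
S=env.read_camera("scene");T=env.read_camera("top")
ims=[(T,195,165),(S,230,218),(T,284,188),(S,300,165)]
a=[cv2.resize(r["color"][y:y+40,x:x+50],None,fx=8,fy=7.5,interpolation=cv2.INTER_CUBIC) for r,x,y in ims]
cv2.imwrite("pics/z1.png",np.vstack([np.hstack(a[:2]),np.hstack(a[2:])]))
E
```

```text
(no output)
```

View pics/z1.png

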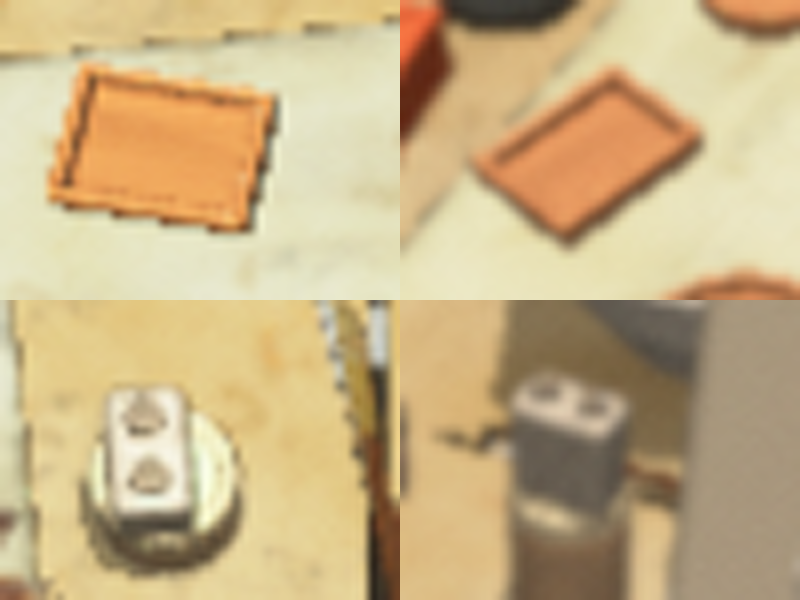

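```bash
cat > m2.py <<'E'
from ov import *
S=env.read_camera("scene");T=env.read_camera("top")
def cv(pts,x0,y0): 
    p=np.array(pts,float);return np.c_[(p[:,0]+.5)/8-.5+x0,(p[:,1]+.5)/7.5-.5+y0]
def fit(qT,qS,sx,sy,z,yaw0):
    # corner order free: match nearest
    def res(p,which):
        c=rect(p[0],p[1],p[3],sx,sy,p[2])[:4];o=[]
        for r,q,w in((T,qT,1),(S,qS,1)):
            if r is T and 'T' not in which or r is S and 'S' not in which: continue
            u=proj(r,c)
            for a in q: 
                d=u-a;o+=list(d[np.argmin((d**2).sum(1))])
        if 'z' not in which:o+=[1e4*(p[3]-z)]
        return np.array(o)
    ctr=atz(T,qT.mean(0),z)
    for wh in("T","S","TS","TSz"):
        s=least_squares(res,[ctr[0],ctr[1],yaw0,z],args=(wh,),x_scale=[.01,.01,.1,.01]);print(wh,s.x[:2].round(4),np.degrees(s.x[2]).round(1),s.x[3].round(4),"rms px",np.sqrt((s.fun**2).mean()).round(2))
fit(cv([(82,65),(275,93),(250,224),(48,195)],195,165),cv([(215,68),(302,136),(170,230),(73,157)],230,218),.057,.075,.034,-.2)
fit(cv([(108,86),(185,88),(188,212),(110,215)],284,188),cv([(112,105),(145,72),(230,100),(197,138)],300,165),.029,.047,.132,1.5)
E
python3 m2.py
```

```text
T [ 0.5462 -0.0006] -13.7 0.034 rms px 0.42
S [0.5438 0.0042] -14.8 0.034 rms px 0.59
TS [0.5456 0.0011] -14.1 0.034 rms px 0.75
TSz [0.5478 0.0006] -14.1 0.0277 rms px 0.52
T [ 0.4332 -0.2521] 86.3 0.132 rms px 0.42
S [ 0.432  -0.2491] 85.9 0.132 rms px 0.52
TS [ 0.433  -0.2514] 86.2 0.132 rms px 0.56
TSz [ 0.4338 -0.2521] 86.2 0.1287 rms px 0.49
```

```bash
python3 -m pendant '[[[0,0,0],1,-1],[[0,0,0],1,-1],[[0,0,0],1,-1],[[0,0,0],0.82,-1],[[0,0,0],0,-1]]' 40; python3 - <<'E'
from h import *
T=env.read_camera("top");print(atz(T,(307,245),.07),atz(T,(243,152),.005))
E
```

```text
clock: 2.22
tcp_pos: [0.1862, -0.544, 0.2313]
orientation: [0.0, 0.999, -0.035, 0.0]
wrist_force: [-0.1, 0.3, -0.4]
finger_gap: 0.0855
[ 0.33933788 -0.25652222  0.07      ] [ 0.6475914 -0.082944   0.005    ]
```

```bash
cat > to.py <<'E'
from h import *
import sys
from scipy.spatial.transform import Rotation as Ro
def go(x,y,z,jaw=None):
    s=env.get_state();q=np.array(s["orientation"]);R=Ro.from_quat([q[1],q[2],q[3],q[0]])
    M=R.as_matrix();yaw=np.degrees(np.arctan2(M[1,0],M[0,0]))
    d=M.T@(np.array([x,y,z])-s["tcp_pos"])/.02
    print("units",d.round(2),"yaw_x",yaw.round(2),"tilt",M[2].round(4),"gap",s["finger_gap"],"F",s["wrist_force"].round(1),"j6",round(s["joint_pos"][5],2))
if __name__=="__main__": go(*map(float,sys.argv[1:4]))
E
python3 -m pendant '[[[0.7,-0.96,0],0,-1],[[0.7,-0.96,0],0,-1],[[0.7,-0.96,0],0,-1],[[0.7,-0.96,0],0,-1],[[0.7,-0.96,0],0,-1],[[0.7,-0.96,0],0,-1],[[0.7,-0.96,0],0,-1],[[0.7,-0.96,0],0,-1],[[0.7,-0.96,0],0,-1],[[0.7,-0.96,0],0,-1],[[0.7,-0.96,0],0,-1],[[0.7,-0.96,0],0,-1]]'; python3 to.py .4335 -.252 .23
```

```text
clock: 3.78
tcp_pos: [0.3709, -0.3239, 0.2316]
orientation: [0.0, 0.999, -0.034, 0.0]
wrist_force: [-0.7, 0.6, 0.0]
finger_gap: 0.0854
units [ 2.88 -3.8   0.08] yaw_x -3.94 tilt [ 4.e-04  3.e-04 -1.e+00] gap 0.08541299831620591 F [-0.7  0.6  0. ] j6 2.33
```

```bash
python3 -m pendant '[[[0.72,-0.96,0],0,-1],[[0.72,-0.96,0],0,-1],[[0.72,-0.96,0],0,-1],[[0.7,-0.95,0],0,-1],[[0,0,1],0,-1],[[0,0,1],0,-1],[[0,0,0],0,-1]]'; python3 to.py .4335 -.252 .096
python3 - <<'E'
from h import *
S=env.read_camera("scene");T=env.read_camera("top")
crop(T,230,120,390,280,3.7,"t2.png");crop(S,270,130,370,230,5,"s2.png")
E
```

```text
clock: 4.65
tcp_pos: [0.4317, -0.2515, 0.1902]
orientation: [-0.001, 0.999, -0.034, -0.001]
wrist_force: [-0.3, 0.0, 0.4]
finger_gap: 0.0853
units [0.1  0.03 4.71] yaw_x -3.93 tilt [-0.0023 -0.0017 -1.    ] gap 0.08532761661720807 F [-0.3  0.   0.4] j6 2.52
```

View pics/t2.png

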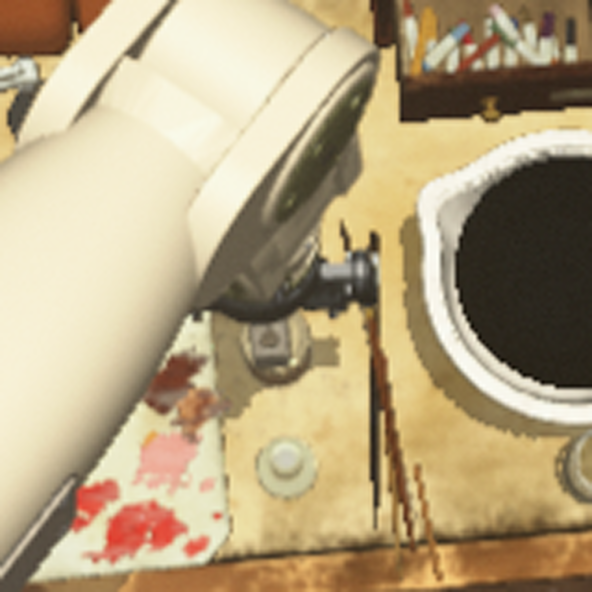

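View pics/s2.png

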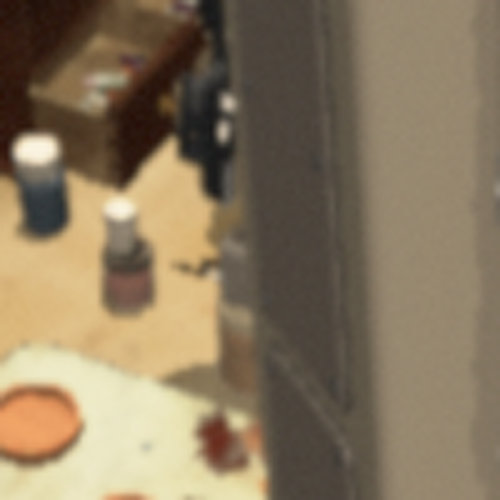

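```bash
python3 -m pendant '[[[0.07,0,1],0,-1],[[0,0,1],0,-1],[[0,0,1],0,-1],[[0,0,1],0,-1],[[0,0,0.7],0,-1],[[0,0,0],0,-0.2],[[0,0,0],0,0.2],[[0,0,0],0,0.6],[[0,0,0],0,1],[[0,0,0],0,1],[[0,0,0],0,1],[[0,0,0],0,1]]' 40; python3 to.py .4335 -.252 .096
```

```text
clock: 6.25
tcp_pos: [0.4344, -0.2542, 0.0981]
orientation: [0.001, 0.999, -0.035, 0.001]
wrist_force: [0.1, -0.3, 5.6]
finger_gap: 0.0292
units [-0.05 -0.11  0.11] yaw_x -4.02 tilt [ 0.0014  0.0012 -1.    ] gap 0.029232854792178842 F [ 0.1 -0.3  5.6] j6 2.52
```

```bash
python3 -m pendant '[[[0,0,-0.4],0,1],[[0,0,-0.8],0,1],[[0,0,-1],0,1],[[0,0,-1],0,1],[[0,0,-1],0,1],[[0,0,-0.8],0,1],[[0,0,0],0,1]]' 40; python3 to.py .546 .0005 .2
python3 - <<'E'
from h import *
S=env.read_camera("scene");T=env.read_camera("top")
crop(T,230,120,390,280,3.7,"t3.png");crop(S,270,110,370,230,4.9,"s3.png")
E
```

```text
clock: 7.12
tcp_pos: [0.4343, -0.2541, 0.1983]
orientation: [0.001, 0.999, -0.035, 0.001]
wrist_force: [-0.6, -0.0, -0.8]
finger_gap: 0.0291
units [  4.68 -13.09  -0.09] yaw_x -4.02 tilt [ 0.0015  0.0012 -1.    ] gap 0.02910373490998738 F [-0.6 -0.  -0.8] j6 2.52
```

View pics/t3.png

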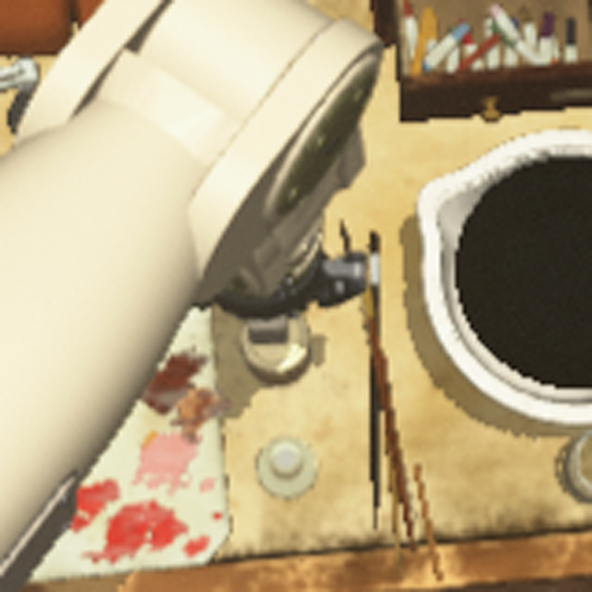

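View pics/s3.png

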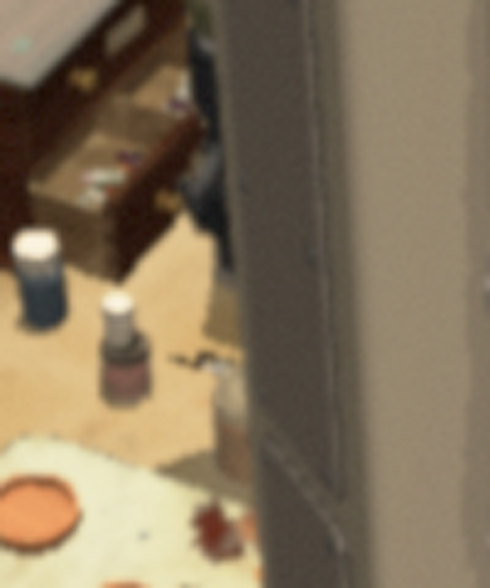

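```bash
python3 -m pendant '[[[0.33,-0.93,0],0,1],[[0.33,-0.93,0],0,1],[[0.33,-0.93,0],0,1],[[0.33,-0.93,0],0,1],[[0.33,-0.93,0],0,1],[[0.33,-0.93,0],0,1],[[0.33,-0.93,0],0,1],[[0.33,-0.93,0],0,1],[[0.33,-0.93,0],0,1],[[0.33,-0.93,0],0,1],[[0.33,-0.93,0],0,1],[[0.33,-0.93,0],0,1]]'; python3 -m pendant '[[[0.33,-0.93,0],-0.5,1],[[0.33,-0.93,0],-1,1],[[0,0,0],-1,1],[[0,0,0],-1,1],[[0,0,0],-1,1],[[0,0,0],-1,1],[[0,0,0],-1,1],[[0,0,0],-1,1],[[0,0,0],-1,1],[[0,0,0],-1,1],[[0,0,0],-1,1],[[0,0,0],-1,1]]';python3 -m pendant '[[[0,0,0],-1,1],[[0,0,0],-0.83,1],[[0,0,0],0,1]]'; python3 to.py .546 .0005 .044
```

```text
clock: 8.72
tcp_pos: [0.5281, -0.0358, 0.1962]
orientation: [-0.0, 0.999, -0.035, -0.001]
wrist_force: [0.1, -0.2, -1.2]
finger_gap: 0.0294
clock: 10.22
tcp_pos: [0.5434, 0.0004, 0.197]
orientation: [-0.0, 0.842, 0.539, -0.0]
wrist_force: [0.4, 0.0, -1.1]
finger_gap: 0.0292
clock: 10.6
tcp_pos: [0.5433, 0.0004, 0.197]
orientation: [-0.0, 0.788, 0.616, -0.0]
wrist_force: [-0.3, -0.4, -1.4]
finger_gap: 0.0288
units [0.04 0.13 7.65] yaw_x 75.99 tilt [-1.e-04 -4.e-04 -1.e+00] gap 0.0288185313612551 F [-0.3 -0.4 -1.4] j6 1.67
```

```bash
python3 -m pendant '[[[0.04,0.13,1],0,1],[[0,0,1],0,1],[[0,0,1],0,1],[[0,0,1],0,1],[[0,0,1],0,1],[[0,0,0],0,1]]'; python3 to.py .546 .0005 .046
python3 - <<'E'
from h import *
S=env.read_camera("scene");T=env.read_camera("top")
crop(T,170,120,330,280,3.7,"t4.png");crop(S,220,180,330,290,5,"s4.png")
E
```

```text
clock: 11.35
tcp_pos: [0.5446, 0.0005, 0.0956]
orientation: [-0.001, 0.788, 0.615, -0.001]
wrist_force: [0.5, 0.1, -1.3]
finger_gap: 0.029
units [0.02 0.08 2.48] yaw_x 75.93 tilt [-5.0e-04 -3.7e-03 -1.0e+00] gap 0.029014049945606968 F [ 0.5  0.1 -1.3] j6 1.67
```

View pics/s4.png

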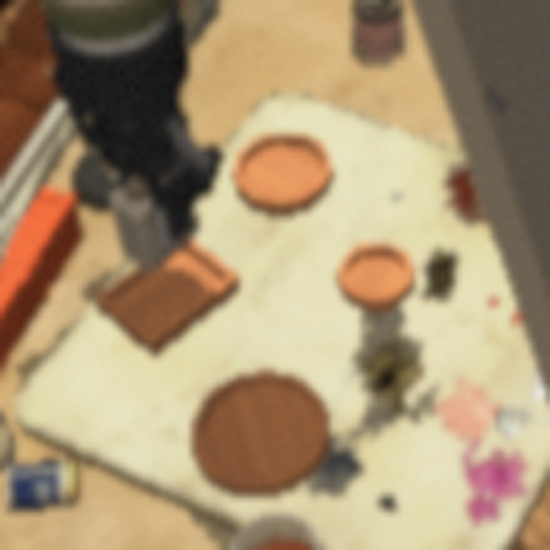

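View pics/t4.png

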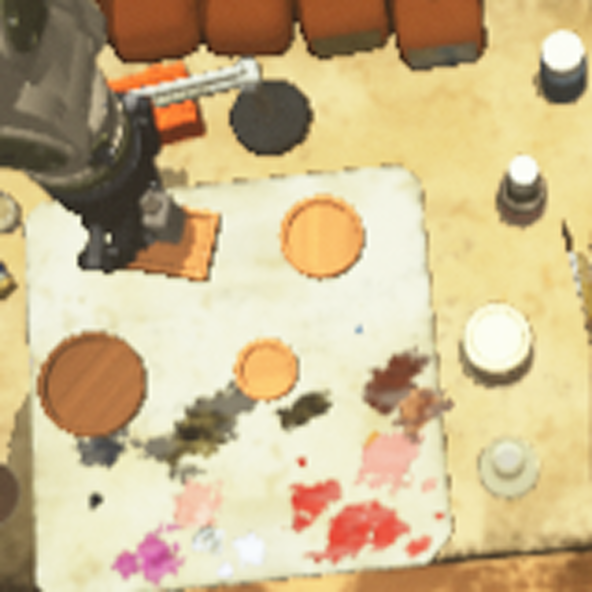

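```bash
python3 - <<'E'
from ov import *
S=env.read_camera("scene");T=env.read_camera("top")
y=np.radians(-14);p=(.5446,.0005)
C=[(rect(*p,z,.029,.047,y),c) for z,c in((.0736,R),(.1296,G))]
C+=[(rect(.546,.0005,.034,.057,.075,y),B),(rect(.546,.0005,.034,.045,.063,y),B),(rect(.546,.0005,.024,.045,.063,y),G)]
C+=[(circ(.435,-.255,.078,.0285),R),(circ(.435,-.255,.0,.0285),B)]
C+=[(circ(.538,-.1205,.034,.057/2),B),(circ(.538,-.1205,.034,.069/2),B)]
ov(T,C,180,150,330,260,5.3,"t5.png");ov(S,C,220,180,330,290,5,"s5.png")
E
```

```text
(no output)
```

View pics/s5.png

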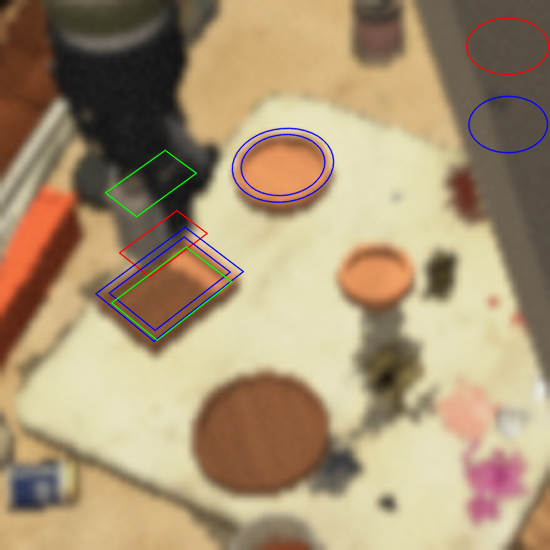

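View pics/t5.png

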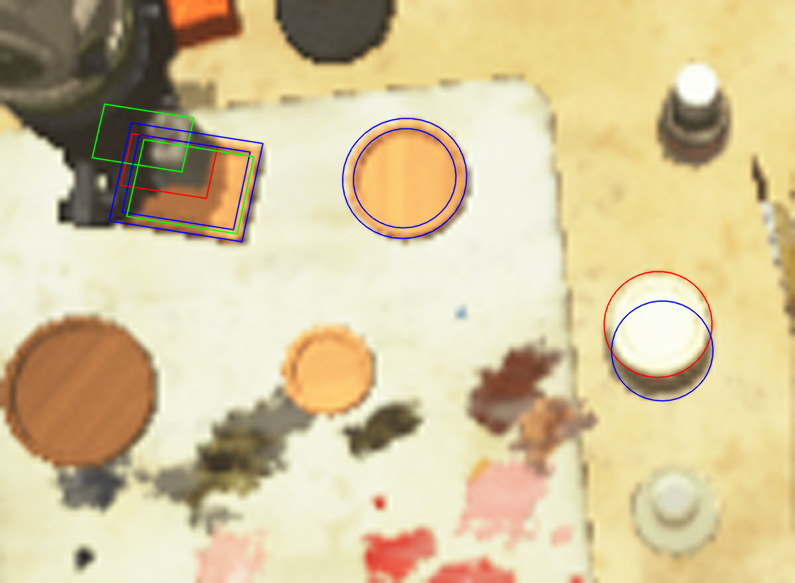

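```bash
python3 -m pendant '[[[0,0.05,0.8],0,1],[[0,0,0.8],0,1],[[0,0,0.5],0,1],[[0,0,0.3],0,1],[[0,0,0],0,1],[[0,0,0],0,1]]'; python3 to.py .546 .0005 .046
```

```text
clock: 12.3
tcp_pos: [0.5473, -0.0002, 0.0496]
orientation: [0.0, 0.788, 0.615, 0.0]
wrist_force: [-0.5, -0.6, -1.4]
finger_gap: 0.0293
units [ 0.02 -0.07  0.18] yaw_x 75.96 tilt [-0.e+00  7.e-04 -1.e+00] gap 0.02925388943420743 F [-0.5 -0.6 -1.4] j6 1.67
```

```bash
python3 -m pendant '[[[0,-0.05,0.1],0,1],[[0,0,0],0,1]]'; python3 -m pendant '[[[0,0,0.07],0,1],[[0,0,0],0,1]]';python3 -m pendant '[[[0,0,0.05],0,1],[[0,0,0],0,1]]'; python3 to.py .546 .0005 .046
```

```text
clock: 12.55
tcp_pos: [0.546, 0.0001, 0.0474]
orientation: [0.0, 0.788, 0.615, 0.0]
wrist_force: [-0.0, -0.4, -1.1]
finger_gap: 0.0288
clock: 12.8
tcp_pos: [0.5462, 0.0001, 0.0463]
orientation: [0.0, 0.788, 0.615, 0.0]
wrist_force: [-1.1, -0.3, 2.5]
finger_gap: 0.0294
clock: 13.05
tcp_pos: [0.5462, 0.0, 0.0463]
orientation: [0.0, 0.788, 0.615, 0.0]
wrist_force: [-3.1, 0.1, 9.9]
finger_gap: 0.0291
units [ 0.02 -0.02  0.01] yaw_x 75.96 tilt [-0.      0.0011 -1.    ] gap 0.029101436776445857 F [-3.1  0.1  9.9] j6 1.67
```

Contact at exactly the floor height expected. Release and rise.

```bash
python3 -m pendant '[[[0,0,-0.05],0,0.2],[[0,0,0],0,0],[[0,0,0],0,-0.2],[[0,0,-0.3],0,-0.2],[[0,0,-1],0,-0.2],[[0,0,-1],0,-0.2],[[0,0,-1],0,-0.2],[[0,0,-1],0,-0.2],[[0,0,-1],0,-0.2],[[0,0,-1],0,-0.2],[[0,0,-1],0,-0.2],[[0,0,0],0,-0.2]]'; python3 to.py .5645 -.286 .15
python3 - <<'E'
from h import *
S=env.read_camera("scene");T=env.read_camera("top")
crop(T,170,120,330,280,3.7,"t6.png");crop(S,220,180,330,290,5,"s6.png")
E
```

```text
clock: 14.55
tcp_pos: [0.5472, -0.0001, 0.1937]
orientation: [0.001, 0.788, 0.615, 0.001]
wrist_force: [-0.6, -0.0, 0.0]
finger_gap: 0.0514
units [-13.66   4.3    2.2 ] yaw_x 75.96 tilt [ 3.0e-04  3.7e-03 -1.0e+00] gap 0.05143410534637989 F [-0.6 -0.   0. ] j6 1.67
```

View pics/s6.png

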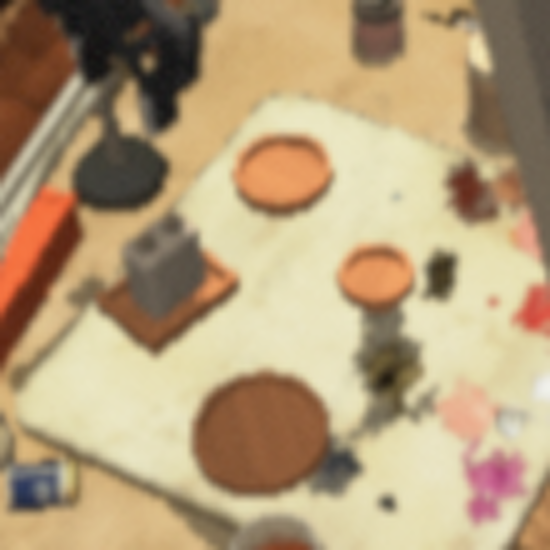

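View pics/t6.png

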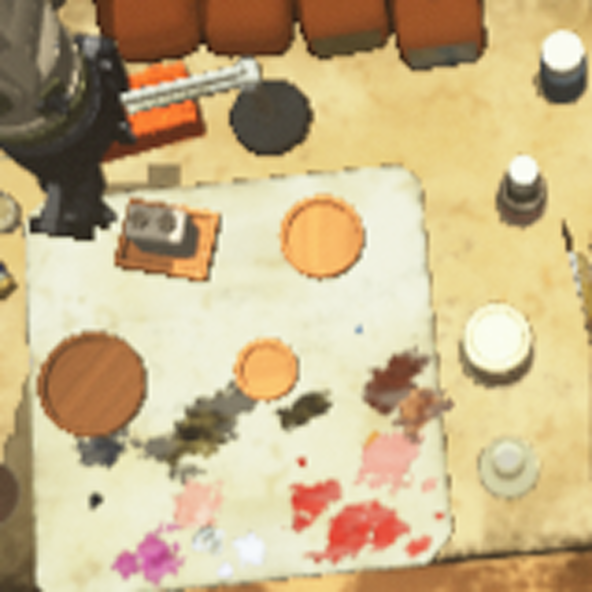

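```bash
python3 -m pendant '[[[-0.97,0.3,0],0,-0.2],[[-0.97,0.3,0],0,-0.2],[[-0.97,0.3,0],0,-0.2],[[-0.97,0.3,0],0,-0.2],[[-0.97,0.3,0],0,-0.2],[[-0.97,0.3,0],0,-0.2],[[-0.97,0.3,0],0,-0.2],[[-0.97,0.3,0],0,-0.2],[[-0.97,0.3,0],0,-0.2],[[-0.97,0.3,0],0,-0.2],[[-0.97,0.3,0],0,-0.2],[[-0.97,0.3,0],0,-0.2]]' 20; python3 -m pendant '[[[-0.97,0.3,0.5],0,-0.2],[[-0.97,0.3,0.5],0,-0.2],[[0,0,0.9],0,-0.2],[[0,0,0.9],0,-0.2],[[0,0,0],0,-0.2],[[0,0,0],0,-0.2]]'; python3 to.py .5635 -.286 .062
python3 - <<'E'
from h import *
S=env.read_camera("scene");T=env.read_camera("top")
crop(T,250,100,370,220,5,"t7.png");crop(S,250,150,340,240,5.5,"s7.png")
E
```

```text
clock: 16.15
tcp_pos: [0.5594, -0.2446, 0.1919]
orientation: [0.0, 0.788, 0.615, -0.0]
wrist_force: [-0.2, -0.2, -0.2]
finger_gap: 0.0511
clock: 16.9
tcp_pos: [0.5617, -0.2841, 0.136]
orientation: [0.0, 0.788, 0.615, -0.0]
wrist_force: [0.6, 0.3, 0.0]
finger_gap: 0.0514
units [-0.07  0.11  3.7 ] yaw_x 75.96 tilt [-0. -0. -1.] gap 0.051429613521345036 F [0.6 0.3 0. ] j6 1.22
```

View pics/s7.png

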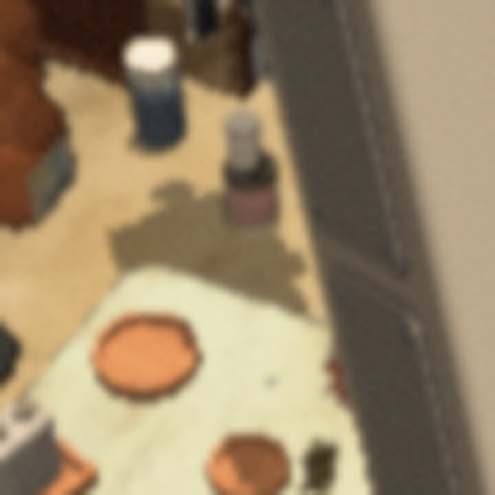

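View pics/t7.png

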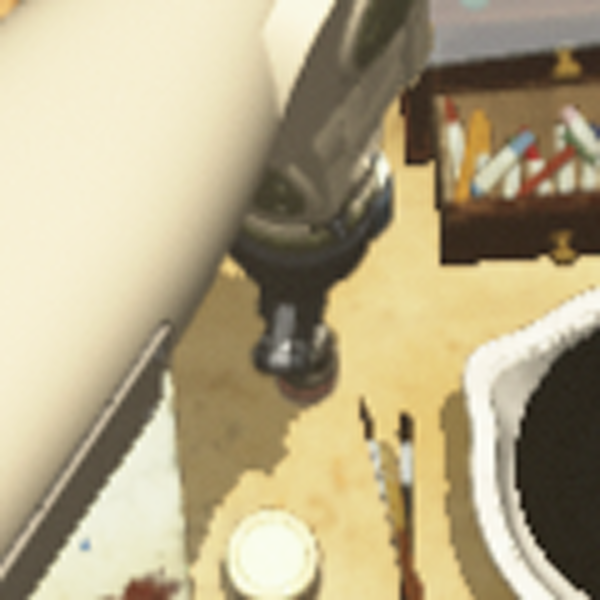

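```bash
python3 -m pendant '[[[-0.07,0.1,1],0,-0.2],[[0,0,1],0,-0.2],[[0,0,1],0,-0.2],[[0,0,0.5],0,-0.2],[[0,0,0.2],0,-0.2],[[0,0,0],0,0],[[0,0,0],0,0.2],[[0,0,0],0,0.4],[[0,0,0],0,0.6],[[0,0,0],0,0.8],[[0,0,0],0,0.8],[[0,0,0],0,0.8]]' 20; python3 to.py .5635 -.286 .062
```

```text
clock: 18.5
tcp_pos: [0.5635, -0.2859, 0.0625]
orientation: [0.001, 0.788, 0.615, 0.0]
wrist_force: [-1.6, 0.7, 6.0]
finger_gap: 0.0217
units [-0.01  0.    0.03] yaw_x 75.95 tilt [-5.e-04  9.e-04 -1.e+00] gap 0.021687335610671096 F [-1.6  0.7  6. ] j6 1.22
```

```bash
python3 -m pendant '[[[0,0,-0.2],0,0.8],[[0,0,-0.6],0,0.8],[[0,0,-1],0,0.8],[[0,0,-1],0,0.8],[[0,0,-1],0,0.8],[[0,0,0],0,0.8]]'; python3 to.py .434 -.072 .13
python3 - <<'E'
from h import *
S=env.read_camera("scene");T=env.read_camera("top")
crop(T,250,100,370,220,5,"t8.png");crop(S,250,130,340,230,5.5,"s8.png")
E
```

```text
clock: 19.25
tcp_pos: [0.5644, -0.2864, 0.1402]
orientation: [0.002, 0.788, 0.615, 0.001]
wrist_force: [-0.3, -0.2, -0.9]
finger_gap: 0.0221
units [ 8.82 -8.93  0.46] yaw_x 75.96 tilt [-0.0015  0.0039 -1.    ] gap 0.022115159266728718 F [-0.3 -0.2 -0.9] j6 1.22
```

View pics/s8.png

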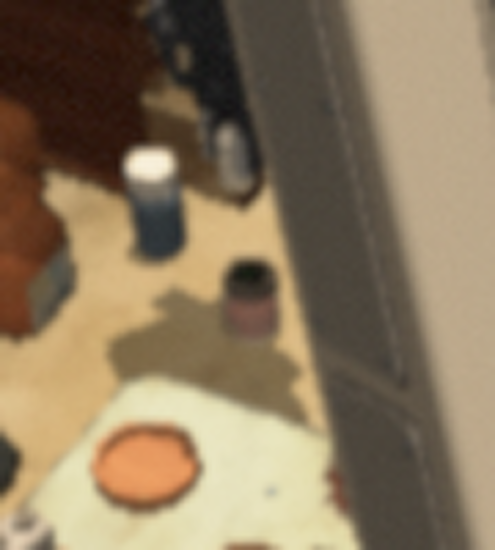

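View pics/t8.png

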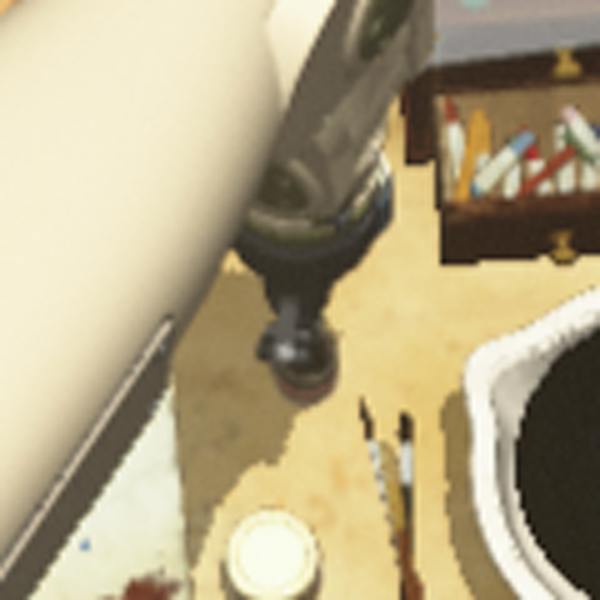

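```bash
python3 -m pendant '[[[0.88,-0.89,0],0,0.8],[[0.88,-0.89,0],0,0.8],[[0.88,-0.89,0],0,0.8],[[0.88,-0.89,0],0,0.8],[[0.88,-0.89,0],0,0.8],[[0.88,-0.89,0],0,0.8],[[0.88,-0.89,0],0,0.8],[[0.88,-0.89,0],0,0.8],[[0.88,-0.89,0],0,0.8],[[0.9,-0.9,0],0,0.8],[[0,0,0],0,0.8],[[0,0,0],0,0.8]]'; python3 to.py .434 -.072 .038
```

```text
clock: 20.85
tcp_pos: [0.4336, -0.0714, 0.1379]
orientation: [0.0, 0.788, 0.616, 0.0]
wrist_force: [0.0, -0.2, -0.3]
finger_gap: 0.0223
units [-0.02  0.02  4.99] yaw_x 75.98 tilt [-4.e-04  8.e-04 -1.e+00] gap 0.02227737221474204 F [ 0.  -0.2 -0.3] j6 1.47
```

```bash
python3 -m pendant '[[[-0.02,0.02,1],0,0.8],[[0,0,1],0,0.8],[[0,0,1],0,0.8],[[0,0,0],0,0.8]]'; python3 to.py .434 -.072 .038
python3 - <<'E'
from ov import *
S=env.read_camera("scene");T=env.read_camera("top");p=env.get_state()["tcp_pos"]
b=p[2]-.0143
C=[(circ(p[0],p[1],b,.0115),R),(circ(.4345,-.072,.034,.0195),B),(circ(.4345,-.072,.034,.0255),G)]
ov(T,C,200,160,290,270,5,"t9.png");ov(S,C,260,190,330,270,6.5,"s9.png")
E
```

```text
clock: 21.35
tcp_pos: [0.4327, -0.072, 0.0766]
orientation: [-0.001, 0.789, 0.615, -0.001]
wrist_force: [0.1, 0.1, -0.2]
finger_gap: 0.0221
units [0.01 0.07 1.93] yaw_x 75.91 tilt [ 1.0e-04 -2.8e-03 -1.0e+00] gap 0.022052174402262384 F [ 0.1  0.1 -0.2] j6 1.47
```

View pics/s9.png

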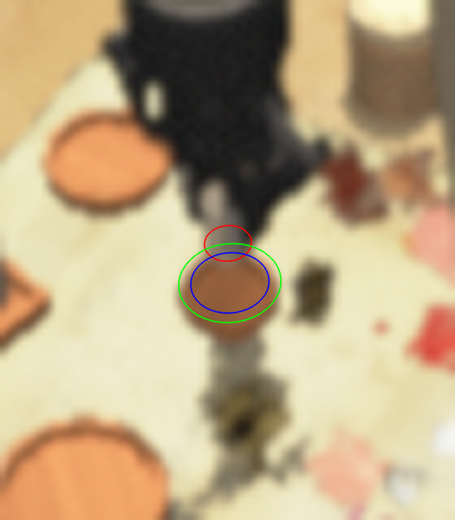

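View pics/t9.png

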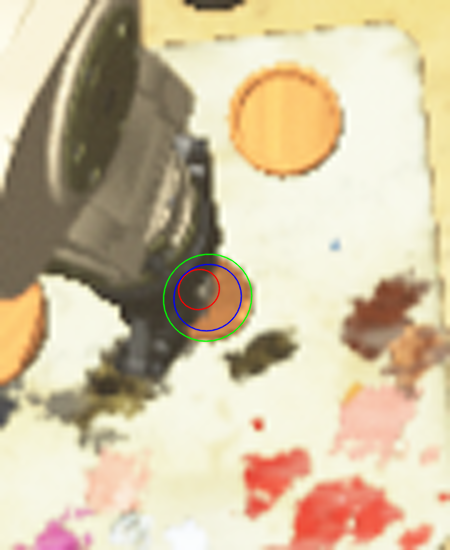

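```bash
python3 -m pendant '[[[0,0.05,0.7],0,0.8],[[0,0,0.6],0,0.8],[[0,0,0.3],0,0.8],[[0,0,0],0,0.8]]'; python3 -m pendant '[[[0,0,0.2],0,0.8],[[0,0,0.0],0,0.8]]';python3 -m pendant '[[[0,0,0.1],0,0.8],[[0,0,0],0,0.8]]'; python3 to.py .434 -.072 .038
```

```text
clock: 21.95
tcp_pos: [0.4338, -0.0717, 0.0452]
orientation: [-0.001, 0.788, 0.615, -0.0]
wrist_force: [0.0, -0.9, 0.3]
finger_gap: 0.022
clock: 22.2
tcp_pos: [0.4344, -0.072, 0.0418]
orientation: [0.0, 0.788, 0.615, -0.0]
wrist_force: [0.5, -0.5, -1.0]
finger_gap: 0.0222
clock: 22.45
tcp_pos: [0.4344, -0.072, 0.0399]
orientation: [0.0, 0.788, 0.615, -0.0]
wrist_force: [0.4, -0.2, 0.5]
finger_gap: 0.022
units [-0.01 -0.02  0.09] yaw_x 75.96 tilt [-1.e-04  1.e-04 -1.e+00] gap 0.021984346136263988 F [ 0.4 -0.2  0.5] j6 1.47
```

```bash
python3 -m pendant '[[[0,0,0.06],0,0.8],[[0,0,0.0],0,0.8]]';python3 -m pendant '[[[0,0,0.05],0,0.8],[[0,0,0],0,0.8]]'; python3 to.py .434 -.072 .038
```

```text
clock: 22.7
tcp_pos: [0.4345, -0.0721, 0.0388]
orientation: [0.0, 0.788, 0.615, 0.0]
wrist_force: [-0.3, 0.9, 0.3]
finger_gap: 0.0217
clock: 22.95
tcp_pos: [0.4346, -0.072, 0.0386]
orientation: [0.0, 0.788, 0.615, 0.0]
wrist_force: [-2.2, 0.6, 10.5]
finger_gap: 0.0217
units [-0.01 -0.03  0.03] yaw_x 75.96 tilt [-2.e-04  8.e-04 -1.e+00] gap 0.021655522990855824 F [-2.2  0.6 10.5] j6 1.47
```

```bash
python3 -m pendant '[[[0,0,-0.05],0,0.4],[[0,0,0],0,0.2],[[0,0,0],0,0],[[0,0,-0.3],0,0],[[0,0,-0.7],0,0],[[0,0,-1],0,-0.5],[[0,0,-1],0,-1],[[0,0,-1],0,-1],[[0,0,-1],0,-1],[[0,0,-1],0,-1],[[0,0,0],0,-1]]' 40; python3 to.py .434 -.254 .15
python3 - <<'E'
from ov import *
S=env.read_camera("scene");T=env.read_camera("top")
C=[(circ(.4345,-.254,.078,.0285),R),(circ(.4345,-.254,0,.0285),B),(circ(.5635,-.286,.05,.0205),R),(circ(.5635,-.286,0,.0205),B)]
ov(T,C,190,130,340,270,4.2,"t10.png");ov(S,C,220,160,350,290,4.5,"s10.png")
E
```

```text
clock: 24.32
tcp_pos: [0.4357, -0.0725, 0.1609]
orientation: [0.002, 0.788, 0.615, 0.001]
wrist_force: [0.3, 0.2, 0.0]
finger_gap: 0.0855
units [-8.83  2.12  0.56] yaw_x 75.96 tilt [-5.0e-04  4.3e-03 -1.0e+00] gap 0.08553028770910279 F [0.3 0.2 0. ] j6 1.47
```

View pics/s10.png

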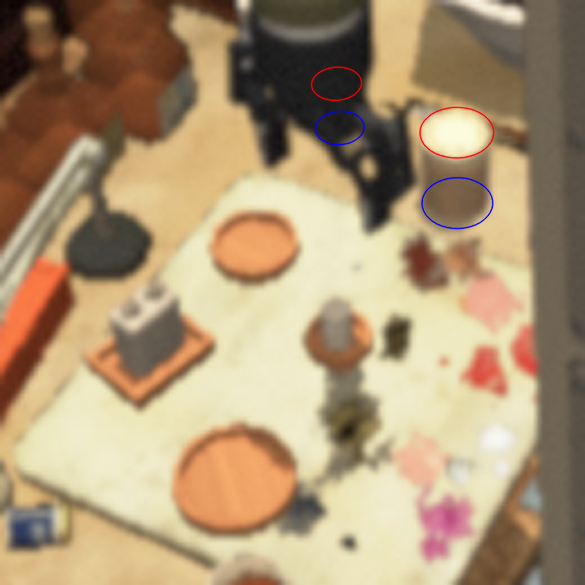

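View pics/t10.png

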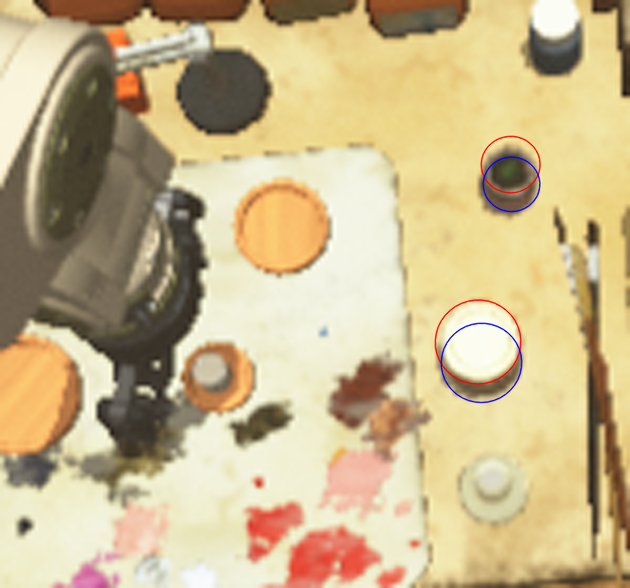

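```bash
python3 - <<'E'
from ov import *
S=env.read_camera("scene");T=env.read_camera("top")
print([ (d["location"],d["p"]) for d in env.boxes_of("scene","jar_ocre_open")],[ (d["location"],d["p"]) for d in env.boxes_of("top","jar_ocre_open")])
o=atz(S,(276.8,297),.05);print(o)
C=[(circ(*o[:2],.088,.0285),R),(circ(*o[:2],0,.0285),B)]
ov(T,C,120,170,260,310,4.2,"t11.png");ov(S,C,220,230,320,330,5.5,"s11.png")
E
```

```text
[([275.1, 299.5], 0.87)] []
[0.35457351 0.15695353 0.05      ]
```

View pics/s11.png

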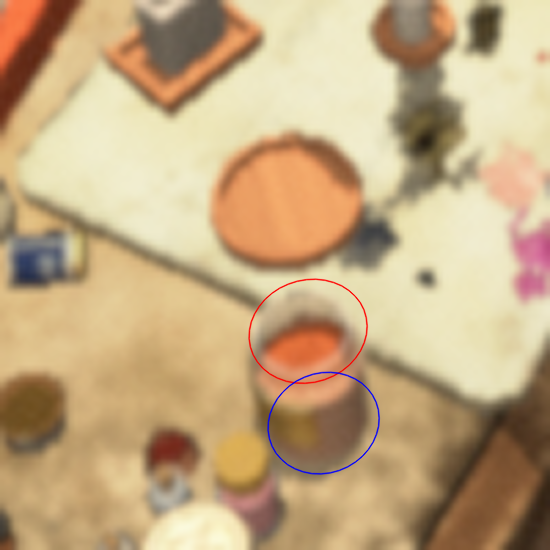

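View pics/t11.png

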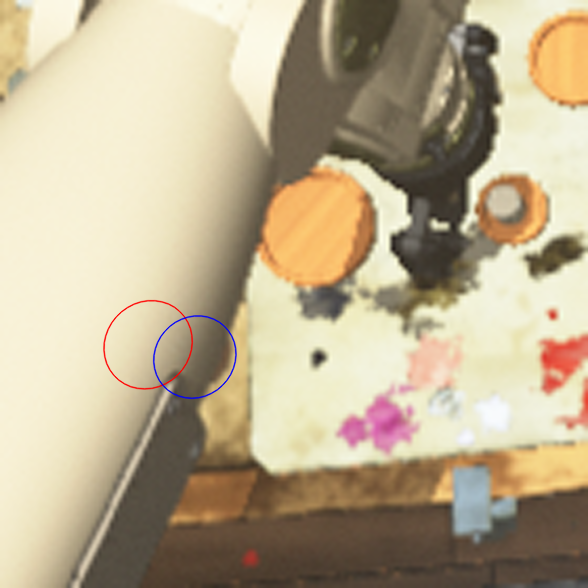

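```bash
python3 -m pendant '[[[-0.98,0.24,0],0,-1],[[-0.98,0.24,0],0,-1],[[-0.98,0.24,0],0,-1],[[-0.98,0.24,0],0,-1],[[-0.98,0.24,0],0,-1],[[-0.98,0.24,0],0,-1],[[-0.98,0.24,0],0,-1],[[-0.98,0.24,0],0,-1],[[-0.98,0.2,0],0,-1],[[0,0,0],1,-1],[[0,0,0],1,-1],[[0,0,0],1,-1]]' 60; python3 -m pendant '[[[0,0,0],1,-1],[[0,0,0],1,-1],[[0,0,0],1,-1],[[0,0,1],0,-1],[[0,0,0.5],0,-1],[[0,0,0],0,-1],[[0,0,0],0,-1]]'; python3 to.py .434 -.2545 .032
python3 - <<'E'
from ov import *
S=env.read_camera("scene");T=env.read_camera("top")
crop(T,250,140,370,260,5,"t12.png");crop(S,250,130,350,230,5,"s12.png")
E
```

```text
clock: 26.12
tcp_pos: [0.4326, -0.2542, 0.1586]
orientation: [-0.0, 0.876, 0.483, -0.0]
wrist_force: [1.0, -0.1, -0.1]
finger_gap: 0.0855
clock: 27.0
tcp_pos: [0.4329, -0.2537, 0.1291]
orientation: [0.0, 0.94, 0.342, 0.0]
wrist_force: [0.4, -0.6, -0.3]
finger_gap: 0.0855
units [0.02 0.06 4.85] yaw_x 39.95 tilt [ 1.e-04  5.e-04 -1.e+00] gap 0.0854734933513798 F [ 0.4 -0.6 -0.3] j6 1.75
```

View pics/s12.png

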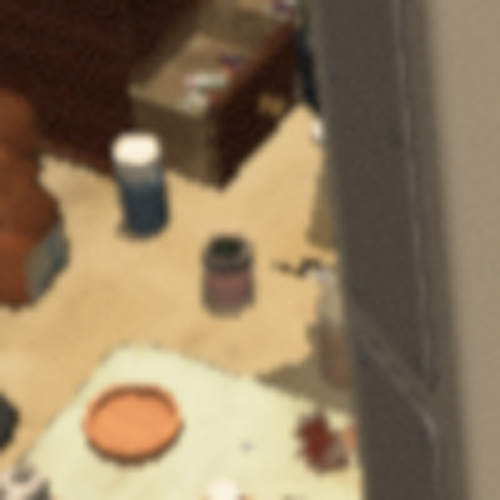

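View pics/t12.png

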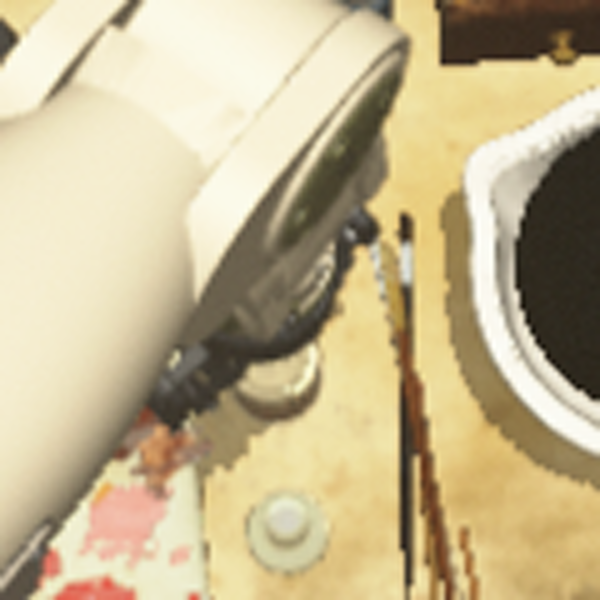

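```bash
python3 -m pendant '[[[0,0.06,1],0,-1],[[0,0,1],0,-1],[[0,0,1],0,-1],[[0,0,1],0,-1],[[0,0,0.8],0,-1],[[0,0,0],0,-1]]'; python3 -m pendant '[[[0,0,0],0,-0.5],[[0,0,0],0,-0.3],[[0,0,0],0,0],[[0,0,0],0,0.3],[[0,0,0],0,0.3],[[0,0,0],0,0.3]]' 60; python3 to.py .434 -.2545 .032
```

```text
clock: 27.85
tcp_pos: [0.4329, -0.2538, 0.0321]
orientation: [-0.001, 0.94, 0.342, -0.0]
wrist_force: [-0.1, 0.7, -0.3]
finger_gap: 0.0852
clock: 28.6
tcp_pos: [0.4345, -0.2552, 0.0343]
orientation: [0.001, 0.94, 0.342, 0.001]
wrist_force: [-1.2, -1.0, 6.0]
finger_gap: 0.0546
units [ 0.   -0.04  0.12] yaw_x 39.96 tilt [ 4.e-04  3.e-03 -1.e+00] gap 0.05462197461524737 F [-1.2 -1.   6. ] j6 1.75
```

```bash
python3 -m pendant '[[[0,0,-0.3],0,0.5],[[0,0,-0.7],0,0.5],[[0,0,-1],0,0.5],[[0,0,-1],0,0.5],[[0,0,-1],0,0.5],[[0,0,-1],0,0.5],[[0,0,-1],0,0.5],[[0,0,0],0,0.5]]'; python3 to.py .434 .0635 .15
python3 - <<'E'
from ov import *
S=env.read_camera("scene");T=env.read_camera("top")
crop(T,250,140,370,260,5,"t13.png");crop(S,250,130,350,230,5,"s13.png")
E
```

```text
clock: 29.6
tcp_pos: [0.4344, -0.2551, 0.1548]
orientation: [0.002, 0.94, 0.342, 0.001]
wrist_force: [-0.2, 0.1, -2.0]
finger_gap: 0.0541
units [ 10.21 -12.22   0.2 ] yaw_x 39.96 tilt [ 6.0e-04  3.8e-03 -1.0e+00] gap 0.054129533783047364 F [-0.2  0.1 -2. ] j6 1.75
```

View pics/t13.png

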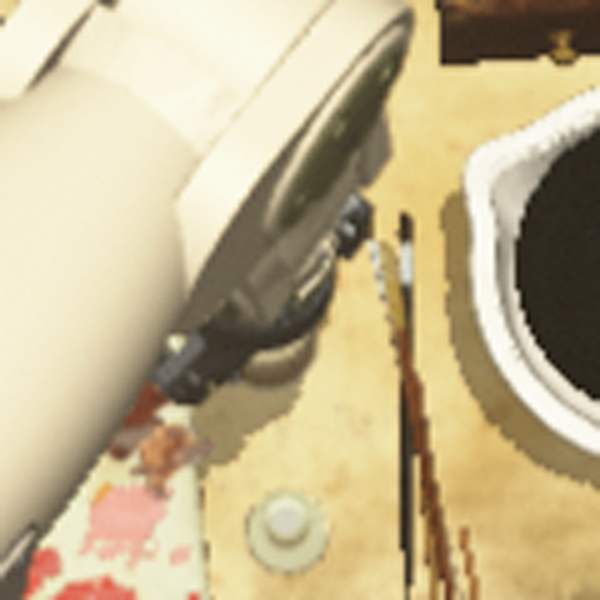

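```bash
python3 -m pendant '[[[0.78,-0.94,0],0,0.5],[[0.78,-0.94,0],0,0.5],[[0.78,-0.94,0],0,0.5],[[0.78,-0.94,0],0,0.5],[[0.78,-0.94,0],0,0.5],[[0.78,-0.94,0],0,0.5],[[0.78,-0.94,0],0,0.5],[[0.78,-0.94,0],0,0.5],[[0.78,-0.94,0],0,0.5],[[0.78,-0.94,0],0,0.5],[[0.78,-0.94,0],0,0.5],[[0.78,-0.94,0],0,0.5]]'; python3 -m pendant '[[[0.8,-0.94,0],0,0.5],[[0,0,0],0,0.5],[[0,0,1],0,0.5],[[0,0,1],0,0.5],[[0,0,0],0,0.5]]'; python3 to.py .4335 .0635 .058
python3 - <<'E'
from ov import *
S=env.read_camera("scene");T=env.read_camera("top");p=env.get_state()["tcp_pos"];b=p[2]-.034
C=[(circ(p[0],p[1],b,.0285),R),(circ(.4335,.0635,.034,.0365),B),(circ(.4335,.0635,.034,.0425),G)]
ov(T,C,150,150,270,270,5,"t14.png");ov(S,C,220,200,320,310,5,"s14.png")
E
```

```text
clock: 31.2
tcp_pos: [0.4311, 0.0397, 0.1516]
orientation: [-0.0, 0.94, 0.342, -0.001]
wrist_force: [0.0, -0.3, -2.7]
finger_gap: 0.0543
clock: 31.82
tcp_pos: [0.4304, 0.063, 0.1109]
orientation: [-0.001, 0.94, 0.341, -0.002]
wrist_force: [-0.6, 0.0, -3.5]
finger_gap: 0.0544
units [0.15 0.09 2.64] yaw_x 39.92 tilt [-0.0036 -0.0027 -1.    ] gap 0.05436602490557065 F [-0.6  0.  -3.5] j6 2.41
```

View pics/s14.png

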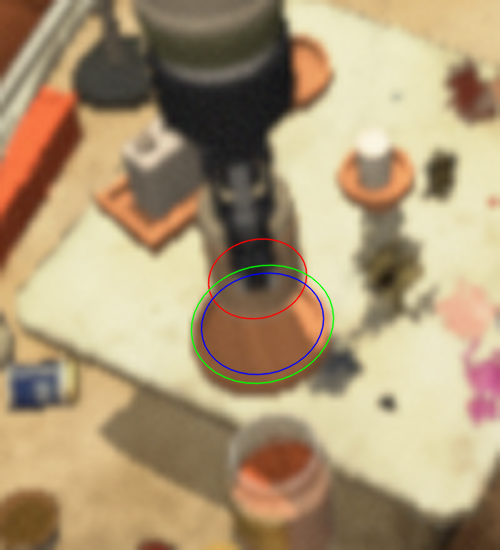

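View pics/t14.png

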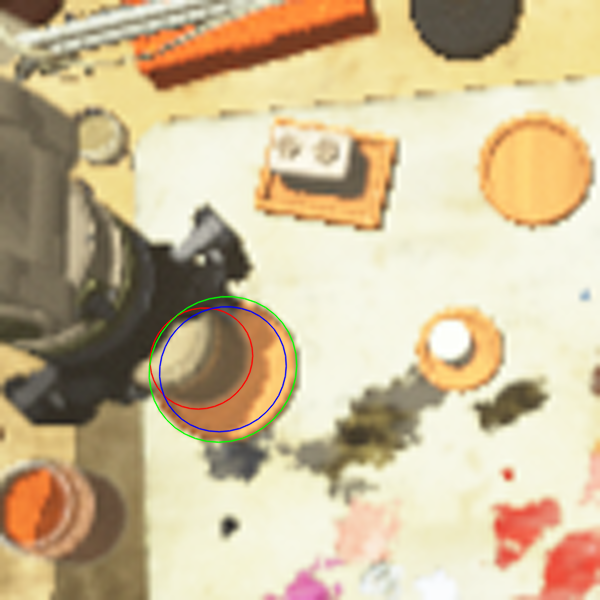

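```bash
python3 -m pendant '[[[0.08,0.05,0.8],0,0.5],[[0,0,0.8],0,0.5],[[0,0,0.6],0,0.5],[[0,0,0.2],0,0.5],[[0,0,0],0,0.5],[[0,0,0],0,0.5]]'; python3 to.py .4335 .0635 .058;python3 -m pendant '[[[0,0,0.1],0,0.5],[[0,0,0],0,0.5]]'
```

```text
clock: 32.67
tcp_pos: [0.4347, 0.0638, 0.0652]
orientation: [0.0, 0.94, 0.342, 0.0]
wrist_force: [0.0, -0.1, -3.0]
finger_gap: 0.0542
units [-0.05 -0.03  0.36] yaw_x 39.96 tilt [ 7.e-04  8.e-04 -1.e+00] gap 0.054208508706134806 F [ 0.  -0.1 -3. ] j6 2.41
clock: 32.92
tcp_pos: [0.4342, 0.0638, 0.0627]
orientation: [0.0, 0.94, 0.342, 0.0]
wrist_force: [1.1, -0.9, -3.1]
finger_gap: 0.0544
```

```bash
python3 -m pendant '[[[0,0,0.12],0,0.5],[[0,0,0],0,0.5]]';python3 -m pendant '[[[0,0,0.08],0,0.5],[[0,0,0],0,0.5]]';python3 -m pendant '[[[0,0,0.05],0,0.5],[[0,0,0],0,0.5]]'
```

```text
clock: 33.17
tcp_pos: [0.434, 0.0638, 0.0601]
orientation: [-0.0, 0.94, 0.342, -0.0]
wrist_force: [-0.6, -0.1, -2.2]
finger_gap: 0.0539
clock: 33.42
tcp_pos: [0.4343, 0.0638, 0.0589]
orientation: [0.0, 0.94, 0.342, 0.0]
wrist_force: [-1.0, -0.6, 1.6]
finger_gap: 0.0542
clock: 33.67
tcp_pos: [0.4344, 0.0639, 0.0588]
orientation: [0.0, 0.94, 0.342, 0.0]
wrist_force: [-3.1, 0.1, 10.2]
finger_gap: 0.0545
```

```bash
python3 -m pendant '[[[0,0,-0.06],0,-0.4],[[0,0,0],0,-0.7],[[0,0,0],0,-0.8],[[0,0,0],0,-0.8],[[0,0,-0.3],0,-0.8],[[0,0,-0.8],0,-0.8],[[0,0,-1],0,-0.8],[[0,0,-1],0,-0.8],[[0,0,-1],0,-0.8],[[0,0,-1],0,-0.8],[[0,0,-1],0,-0.8],[[0,0,0],0,-0.8]]' 40; python3 to.py .562 -.286 .16
python3 - <<'E'
from ov import *
S=env.read_camera("scene");T=env.read_camera("top")
C=[]
for x,c in((.5635,G),(.560,R)): C+=[(circ(x,-.2865,.05,.0205),c),(circ(x,-.2865,0,.0205),c)]
ov(T,C,250,110,350,210,6,"t15.png");ov(S,C,220,160,330,290,4.5,"s15.png");ov(T,[],150,130,290,270,4.2,"t15b.png")
E
```

```text
clock: 35.17
tcp_pos: [0.4354, 0.0637, 0.1824]
orientation: [0.001, 0.94, 0.342, 0.002]
wrist_force: [0.1, 0.3, 0.3]
finger_gap: 0.0773
units [-6.38 17.47  1.15] yaw_x 39.96 tilt [ 0.0025  0.0024 -1.    ] gap 0.0772508160255603 F [0.1 0.3 0.3] j6 2.41
```

View pics/s15.png

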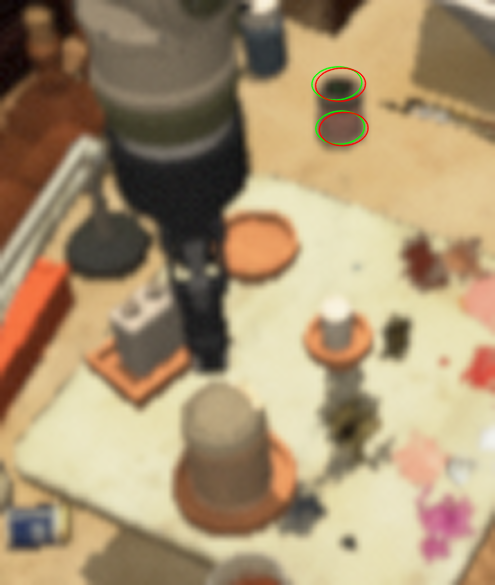

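View pics/t15.png

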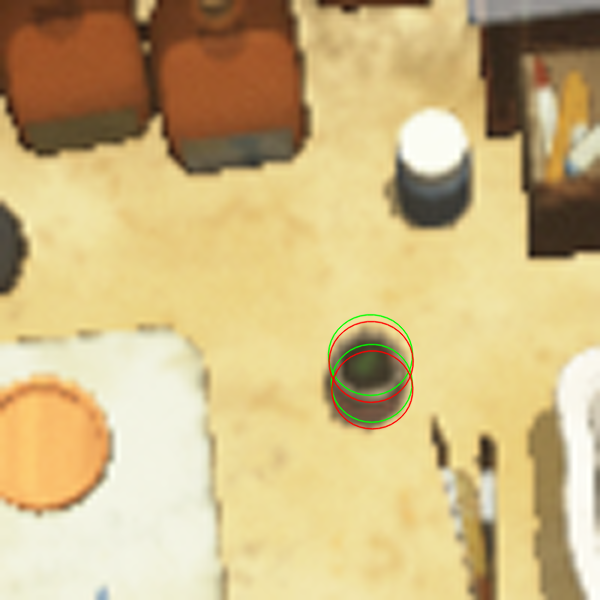

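View pics/t15b.png

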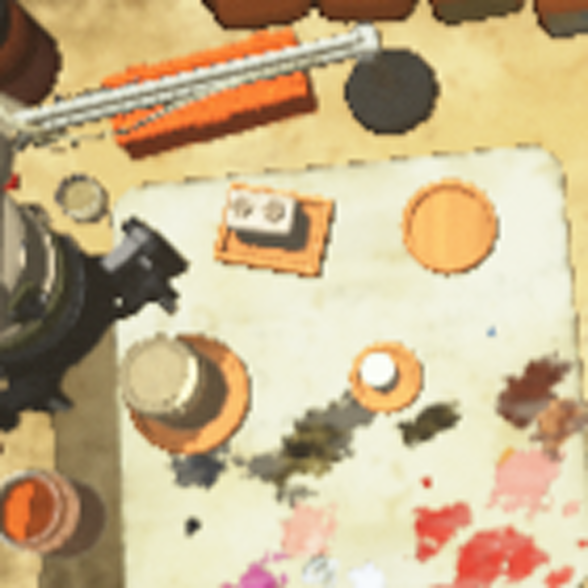

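```bash
python3 -m pendant '[[[-0.35,0.97,0],0,-0.8],[[-0.35,0.97,0],0,-0.8],[[-0.35,0.97,0],0,-0.8],[[-0.35,0.97,0],0,-0.8],[[-0.35,0.97,0],0,-0.8],[[-0.35,0.97,0],0,-0.8],[[-0.35,0.97,0],0,-0.8],[[-0.35,0.97,0],0,-0.8],[[-0.35,0.97,0],0,-0.8],[[-0.35,0.97,0],0,-0.8],[[-0.35,0.97,0],0,-0.8],[[-0.35,0.97,0],0,-0.8]]'; python3 -m pendant '[[[-0.35,0.97,0],0,-0.8],[[-0.35,0.97,0],0,-0.8],[[-0.35,0.97,0],0,-0.8],[[-0.35,0.97,0],0,-0.8],[[-0.35,0.97,0.5],0,-0.8],[[-0.36,0.97,1],0,-0.8],[[0,0,1],0,-0.8],[[0,0,1],0,-0.8],[[0,0,1],0,-0.8],[[0,0,0],0,-0.8],[[0,0,0],0,-0.8]]'; python3 to.py .561 -.286 .012
python3 - <<'E'
from ov import *
S=env.read_camera("scene");T=env.read_camera("top")
crop(T,250,100,370,220,5,"t16.png");crop(S,250,130,350,230,5,"s16.png")
E
```

```text
clock: 36.78
tcp_pos: [0.5198, -0.17, 0.1809]
orientation: [0.0, 0.94, 0.342, 0.0]
wrist_force: [0.3, 0.9, 0.1]
finger_gap: 0.077
clock: 38.15
tcp_pos: [0.5619, -0.2854, 0.0911]
orientation: [0.0, 0.94, 0.342, 0.0]
wrist_force: [0.8, -0.2, 0.2]
finger_gap: 0.0768
units [-0.06 -0.01  3.96] yaw_x 39.95 tilt [ 0.e+00  3.e-04 -1.e+00] gap 0.07679976976859507 F [ 0.8 -0.2  0.2] j6 1.85
```

View pics/s16.png

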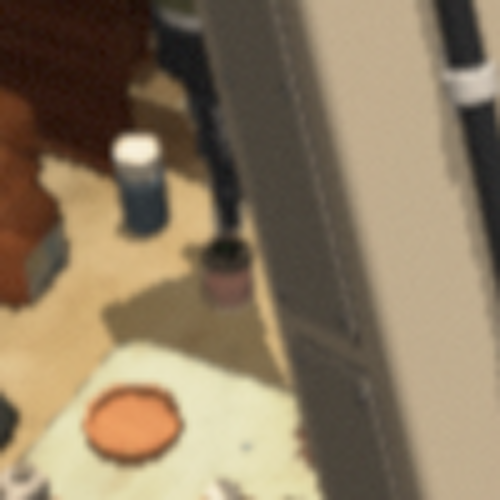

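View pics/t16.png

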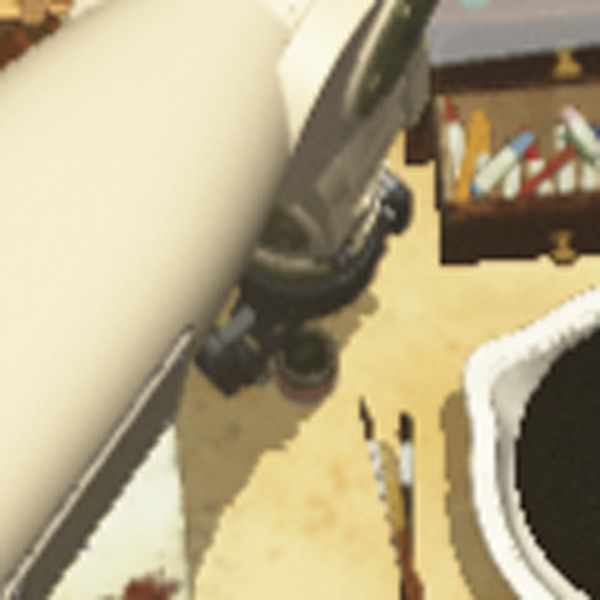

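```bash
python3 -m pendant '[[[-0.03,0,1],0,-0.8],[[0,0,1],0,-0.8],[[0,0,1],0,-0.8],[[0,0,0.7],0,-0.8],[[0,0,0.15],0,-0.8],[[0,0,0],0,-0.6]]'; python3 -m pendant '[[[0,0,0],0,-0.4],[[0,0,0],0,-0.2],[[0,0,0],0,0],[[0,0,0],0,0.2],[[0,0,0],0,0.4],[[0,0,0],0,0.5],[[0,0,0],0,0.5]]' 40; python3 to.py .561 -.286 .012
```

```text
clock: 39.0
tcp_pos: [0.5615, -0.2856, 0.0144]
orientation: [0.0, 0.94, 0.342, 0.0]
wrist_force: [-1.0, -0.2, -0.0]
finger_gap: 0.0682
clock: 39.88
tcp_pos: [0.5615, -0.2855, 0.0144]
orientation: [0.0, 0.94, 0.342, 0.0]
wrist_force: [-0.5, 0.1, 5.8]
finger_gap: 0.0387
units [-0.04  0.    0.12] yaw_x 39.96 tilt [ 2.e-04  9.e-04 -1.e+00] gap 0.038689617065562135 F [-0.5  0.1  5.8] j6 1.85
```

```bash
python3 -m pendant '[[[0,0,-0.3],0,0.5],[[0,0,-0.7],0,0.5],[[0,0,-1],0,0.5],[[0,0,-1],0,0.5],[[0,0,-1],0,0.5],[[0,0,0],0,0.5]]'; python3 to.py .538 -.1205 .0944
python3 - <<'E'
from ov import *
S=env.read_camera("scene");T=env.read_camera("top")
C=[(circ(.538,-.1205,.034,.0345),B),(circ(.538,-.1205,.016,.0345),G)]
ov(T,C,225,100,345,220,5,"t17.png");ov(S,C,250,130,350,230,5,"s17.png")
E
```

```text
clock: 40.62
tcp_pos: [0.5625, -0.2863, 0.0963]
orientation: [0.002, 0.94, 0.342, 0.001]
wrist_force: [-0.0, 0.3, -1.0]
finger_gap: 0.0386
units [ 4.38 -7.14  0.07] yaw_x 39.95 tilt [ 0.001   0.0042 -1.    ] gap 0.038615490785258166 F [-0.   0.3 -1. ] j6 1.85
```

View pics/s17.png

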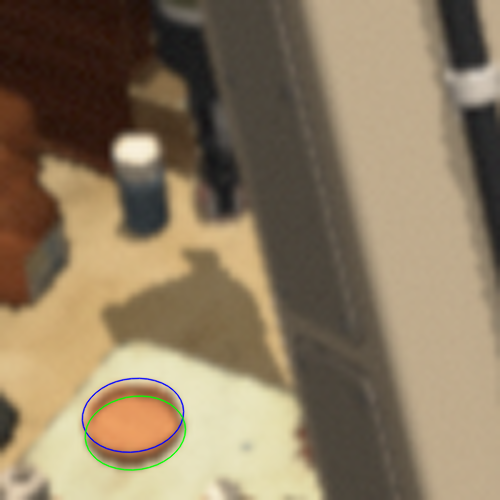

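View pics/t17.png

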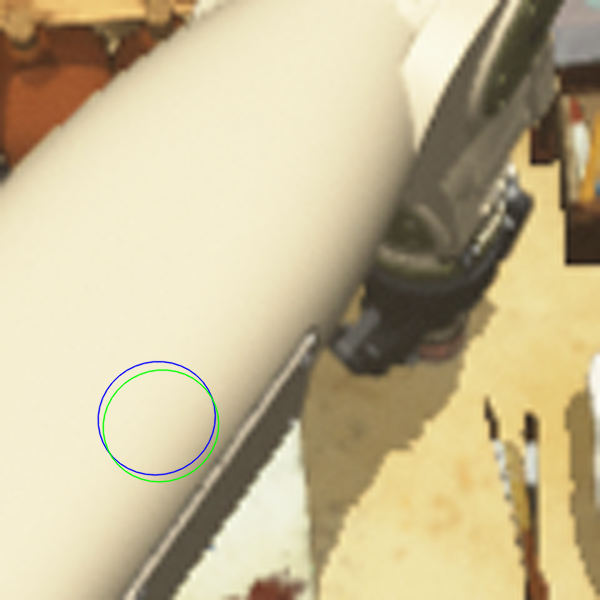

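```bash
python3 -m pendant '[[[0.54,-0.89,0],0,0.5],[[0.54,-0.89,0],0,0.5],[[0.54,-0.89,0],0,0.5],[[0.54,-0.89,0],0,0.5],[[0.54,-0.89,0],0,0.5],[[0.54,-0.89,0],0,0.5],[[0.54,-0.89,0],0,0.5],[[0.54,-0.89,0],0,0.5],[[0,0,0],0,0.5],[[0,0,0],0,0.5]]'; python3 to.py .537 -.1205 .0384
python3 - <<'E'
from ov import *
S=env.read_camera("scene");T=env.read_camera("top");p=env.get_state()["tcp_pos"]
C=[(circ(.537,-.1205,.034,.0345),B),(circ(.537,-.1205,.034,.0285),G),(circ(p[0],p[1],p[2]-.0144,.0205),R)]
ov(T,C,205,110,305,210,5,"t18.png");ov(S,C,230,150,330,250,5,"s18.png")
E
```

```text
clock: 41.98
tcp_pos: [0.5363, -0.1208, 0.094]
orientation: [0.0, 0.94, 0.342, 0.0]
wrist_force: [1.6, -0.5, -0.9]
finger_gap: 0.0389
units [0.03 0.01 2.78] yaw_x 39.97 tilt [ 0.e+00  9.e-04 -1.e+00] gap 0.038861850883796435 F [ 1.6 -0.5 -0.9] j6 2.08
```

View pics/s18.png

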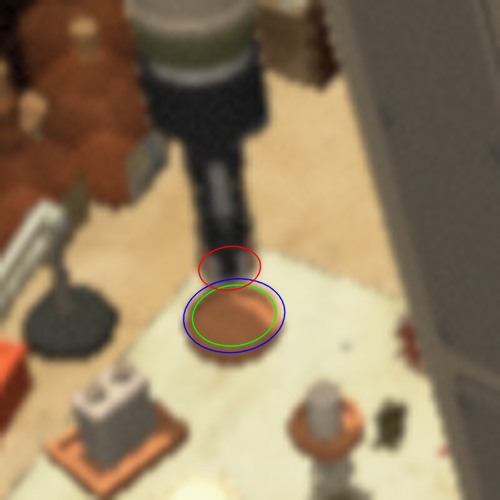

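View pics/t18.png

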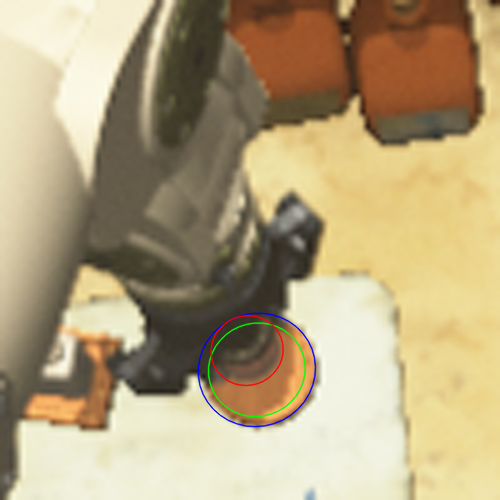

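Aligned. Lower it.

```bash
python3 -m pendant '[[[0.03,0,0.8],0,0.5],[[0,0,0.8],0,0.5],[[0,0,0.6],0,0.5],[[0,0,0.3],0,0.5],[[0,0,0],0,0.5],[[0,0,0],0,0.5]]'; python3 -m pendant '[[[0,0,0.14],0,0.5],[[0,0,0],0,0.5]]';python3 -m pendant '[[[0,0,0.1],0,0.5],[[0,0,0],0,0.5]]'
```

```text
clock: 42.82
tcp_pos: [0.5368, -0.1204, 0.0443]
orientation: [0.0, 0.94, 0.342, 0.0]
wrist_force: [1.1, 0.2, -0.2]
finger_gap: 0.0388
clock: 43.08
tcp_pos: [0.5365, -0.1203, 0.0412]
orientation: [0.0, 0.94, 0.342, 0.0]
wrist_force: [0.1, 0.7, -1.1]
finger_gap: 0.0391
clock: 43.32
tcp_pos: [0.5364, -0.1203, 0.039]
orientation: [0.0, 0.94, 0.342, -0.0]
wrist_force: [0.4, -0.5, -1.1]
finger_gap: 0.0386
```

```bash
python3 -m pendant '[[[0,0,0.06],0,0.5],[[0,0,0],0,0.5]]';python3 -m pendant '[[[0,0,0.04],0,0.5],[[0,0,0],0,0.5]]'
```

```text
clock: 43.58
tcp_pos: [0.5365, -0.1203, 0.0389]
orientation: [0.0, 0.94, 0.342, 0.0]
wrist_force: [-1.6, 1.0, 7.0]
finger_gap: 0.0387
clock: 43.82
tcp_pos: [0.5365, -0.1203, 0.0389]
orientation: [0.0, 0.94, 0.342, 0.0]
wrist_force: [-4.5, 1.0, 12.9]
finger_gap: 0.0388
```

```bash
python3 -m pendant '[[[0,0,-0.08],0,0],[[0,0,0],0,-0.2],[[0,0,0],0,-0.35],[[0,0,0],0,-0.35],[[0,0,-0.3],0,-0.35],[[0,0,-0.8],0,-0.35],[[0,0,-1],0,-0.35],[[0,0,-1],0,-0.35],[[0,0,-1],0,-0.35],[[0,0,-1],0,-0.35],[[0,0,-1],0,-0.35],[[0,0,-1],0,-0.35]]'; python3 -m pendant '[[[0,0,-1],0,-0.35],[[0,0,-1],0,-0.35],[[0,1,0],0,-0.35],[[0,1,0],0,-0.35],[[0,1,0],0,-0.35],[[0,1,0],0,-0.35],[[0,1,0],0,-0.35],[[0,1,0],0,-0.35],[[0,1,0],0,-0.35],[[0,1,0],0,-0.35],[[0,0,0],0,-0.35],[[0,0,0],0,-0.35]]'
python3 - <<'E'
from ov import *
S=env.read_camera("scene");T=env.read_camera("top")
crop(T,120,120,330,290,3.7,"t19.png");crop(S,220,160,330,310,4,"s19.png")
E
```

```text
clock: 45.32
tcp_pos: [0.5366, -0.1203, 0.1828]
orientation: [0.001, 0.94, 0.342, 0.001]
wrist_force: [0.3, 0.4, -0.1]
finger_gap: 0.0576
clock: 46.82
tcp_pos: [0.6388, -0.2425, 0.2213]
orientation: [-0.0, 0.94, 0.342, 0.0]
wrist_force: [-0.2, -0.0, 0.6]
finger_gap: 0.0576
```

View pics/s19.png

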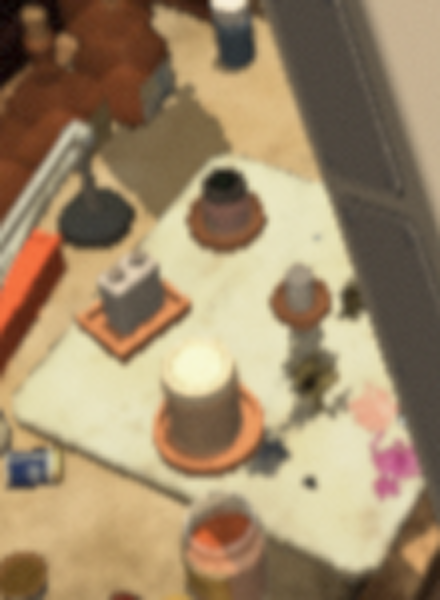

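View pics/t19.png

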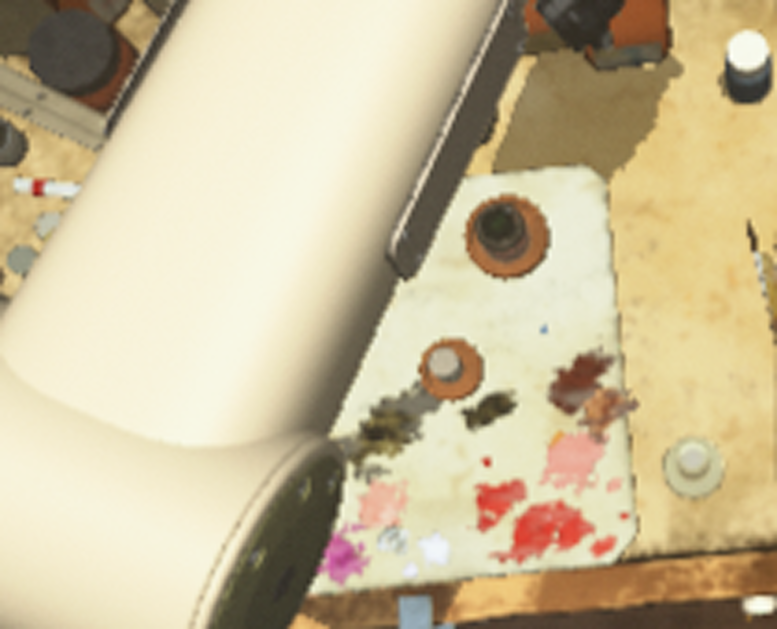

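```bash
python3 -c "
from workcell import env
print(env.get_state()['wrist_force']);print(env.hand_in())"
```

```text
[-0.42395125 -0.81438633  0.16853554]
the job is handed in; nothing more can be done
None
```

I took both stacks apart and set all four containers upright in their matching stands. The order was flat can, little white bottle, big jar, small jar, and I handed the job in at about 47 s.

- **Seating:** each container met its well floor within about 1 mm of the expected height, with contact forces of 13 N or less.
- **Final pictures:** in the scene view all four stand upright in their own wells. In the last top view the arm hides the big jar and the can, but an earlier top view shows both in place. The ochre jar and the muller are where they were.
- **Gripper:** it was clear of everything at hand-in, and the wrist force read under 1 N.
- **Checks that disagreed:** the two cameras placed the stands up to about 9 mm apart, mostly along y. I used a position between the two, weighted toward the top view. The gripper stopped 1 to 3 mm narrower than the listed diameters on the jars and the bottle, but every grasp held.

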